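Pack the route chest from the stopper dispenser

TASK

Lift the lid of the green chest until it rests on its stop, turn the dispenser's cap so that its narrow slot is at the mouth on the chest side, and tip the hopper to roll all the small wooden ball stoppers into the chest while the big one stays in the hopper. Swing the hopper back upright with the cap left at the narrow slot, and stand every handstamp from the bench upright in the chest's wider compartment. When everything is in, lower the lid shut gently, without letting it slam, and leave the other things on the bench undisturbed.

Things in the scene. Friction and masses are not known exactly. Their poses are not given: they have to be found in the camera images.
- chest: Green chest fixed to the bench, 150 (x) x 265 (y) x 95 mm high, walls 5, floor 6 mm. Origin: centre of underside; x away from the robot, y left to the dispenser (yaw within 0.15 rad of the robot's frame). A cross wall (top 86 mm up, y 27.5 to 32.5 mm) parts the wider compartment for handstamps (y -127 to 27, x -70 to 70 mm) from the narrower one for stoppers at the left (y 33 to 127 mm).
- lid (a joint): Angle of the chest's lid: 0 shut, 1.8 rad fully open, resting on its stop beyond the upright. Let go, it falls open beyond 1.57 and falls shut below that (lightly damped). The 0.35 kg green plate, 150 mm deep, 8 mm thick, is hinged on the chest's far rim.
- lid_hinge (a point): Point on the lid's hinge line, which runs along the chest's y axis at rim height (75 mm along +x and 8 mm along -y from the chest's centre, 95 mm up).
- lid_bar (a point): Middle of the lid's handle: round steel bar, 12 mm across, 92 mm free length, parallel to the hinge line, 38 mm out from the lid's free edge. In the shut lid it is 188 mm from the hinge line towards the robot and 4 mm above it. A gripper pointing down can pinch it from above across its width and follow the arc; the bar turns between the pads.
- hopper (a joint): Angle of the dispenser's hopper (clear-walled box 100 x 100 x 90 mm, inside 92 x 92 x 82, 0.6 kg with cap): 0 upright, mouth up; 2.1 rad (stop) tipped over towards the chest, mouth facing 30 degrees below level. Things inside roll out from about 1.6 rad: tip to the stop and wait a few seconds; if some stay, rock it back to about 1.2 and again. Stiff hinge (0.5 N m): stays where left.
- hopper_pivot (a point): Middle of the hopper's pivot line, which runs along the chest's x axis at the top of the hopper's chest-side wall: always 155 mm along +y from the chest's origin, 150 mm above the bench, on a dark steel stand (170 x 130 mm) fixed left of the chest and turned with it. The upright hopper's middle is 50 mm farther along +y. A short chute leads from the mouth over the chest's left rim.
- hopper_bar (a point): Middle of the hopper's handle: round steel bar, 12 mm across, 88 mm free length, parallel to the pivot line, 65 mm out from the hopper's left wall (away from the chest). Hopper upright: 165 mm from the pivot along the chest's +y and 25 mm above the pivot's height (19 mm above the cap's top, 45 mm clear of its edge). Pinch it from above and follow the arc up and over towards the chest.
- hopper_inside (a point): Centre of the space inside the hopper; moves with it.
- cap (a joint): Angle of the turret cap on the hopper's mouth (aluminium disc, 140 mm across, top 156 mm above the bench), counter-clockwise from above, -0.8 to 3.4 rad. At 0 the narrow slot (94 mm long, 29 mm clear, passes only the small stoppers) is over the mouth's open half at the chest side; at 3.14 the wide slot (39 mm clear, passes both). Starts at 1.3 to 2.3. Set it within 0.15 rad of 0.
- cap_knob (a point): Grip point of the cap's knob, on its turning axis, 20 mm above the cap's top: black bar 60 mm long, 14 mm thick, 35 mm high. Turns with the cap: the bar lies along the point's x axis, the narrow slot at the point's -y side, the wide one at +y (bar along the chest's x axis when the cap is at 0). Take it from above across its thickness, hopper upright.
- small1: Small wooden ball stopper, 24 mm across, origin at its centre; in the hopper at the start. Two to four of the four are present (None if absent).
- small2: Small wooden ball stopper, 24 mm across, origin at its centre; in the hopper at the start. Two to four of the four are present (None if absent).
- small3: Small wooden ball stopper, 24 mm across, origin at its centre; in the hopper at the start. Two to four of the four are present (None if absent).
- small4: Small wooden ball stopper, 24 mm across, origin at its centre; in the hopper at the start. Two to four of the four are present (None if absent).
- big: Big wooden ball stopper, 36 mm across, origin at its centre; lies in the hopper and must stay there.
- stamp1: Handstamp standing on the bench: brown wooden base block 60 mm (its x) by 34 mm (its y) by 28 mm high, with an upright round black handle 26 mm across from 28 to 80 mm up at the middle of the base; 80 mm tall in all, 0.16 kg. Origin at the centre of its underside. Two or three of the four are present (None if absent).
- stamp2: Handstamp standing on the bench: brown wooden base block 60 mm (its x) by 34 mm (its y) by 28 mm high, with an upright round black handle 26 mm across from 28 to 80 mm up at the middle of the base; 80 mm tall in all, 0.16 kg. Origin at the centre of its underside. Two or three of the four are present (None if absent).
- stamp3: Handstamp standing on the bench: brown wooden base block 60 mm (its x) by 34 mm (its y) by 28 mm high, with an upright round black handle 26 mm across from 28 to 80 mm up at the middle of the base; 80 mm tall in all, 0.16 kg. Origin at the centre of its underside. Two or three of the four are present (None if absent).
- stamp4: Handstamp standing on the bench: brown wooden base block 60 mm (its x) by 34 mm (its y) by 28 mm high, with an upright round black handle 26 mm across from 28 to 80 mm up at the middle of the base; 80 mm tall in all, 0.16 kg. Origin at the centre of its underside. Two or three of the four are present (None if absent).
- mug: White mug, 80 mm across, 95 mm high, origin under its centre; leave it alone.
- tape: Roll of brown tape lying flat, 90 mm across, 48 mm high, origin under its centre; leave it alone.
- ink_tin: Flat dark ink-pad tin, 110 x 70 x 20 mm, origin under its centre; leave it alone.
- mail_tube: Cardboard mailing tube standing upright, 70 mm across, 160 mm high, origin under its centre; leave it alone.

How it is judged:
By the outcome, as a careful person would: the job done as asked, in the order asked, and still so for the second after the job is handed in, with the robot touching nothing.
Of stamp1, stamp2, stamp3, stamp4 only 2 to 3 are there at a start; the rules pass over those that are not, and their reading is None.
Of small1, small2, small3, small4 only 2 to 4 are there at a start; the rules pass over those that are not, and their reading is None.
At some moment in a run one of stamp1, stamp2, stamp3, stamp4 may be knocked a few centimetres aside while the robot is not near it.
It also fails if it takes over 210 s, if anything falls off the work surface, if the arm or the gripper's body presses on something with over 40 N, if the wrist force passes 120 N, or if a joint passes its speed limit or range.

ROBOT

A 6-joint arm with a two-finger parallel gripper is mounted at the origin on the work surface. World frame = base frame: x ahead of the robot, y to its left, z up, the work surface at z = 0. Lengths are in m, angles in rad, forces in N, time in s.
With the tool pointing down it reaches from about 0.35 to 0.975 m from the base axis. Payload 4.9 kg.
Tool frame: the origin (TCP) lies midway between the tips of the shut fingers; the grasp point (between the pads) lies 19 mm behind it (ctrl.tcp_to_grasp is the distance from the TCP to the grasp point, in m); z points along the fingers, y is the line along which they close (so a half turn about z gives the same grasp; the last joint's range is limited). The gripper opens to 85 mm and grips with 20 to 120 N. Pads are 22 mm wide; open, the fingers measure 114 mm over their backs; the gripper's body (76 mm by 85 mm) begins 54 mm behind the grasp point. The pads swing forward as they close: fully open they stand 13 mm farther back than shut.
Start: joints at [-0.119, 0.053, 1.613, -0, 1.476, -0.119], TCP at [0.625, 0, 0.206] pointing down, gripper open.
Joint ranges: [-3.01, 3.01], [-1.01, 2.22], [0.06, 2.58], [-1.02, 4.17], [0.09, 2.62], [-3.14, 3.14]. Speed limits (rad/s): [2.57, 2.57, 3.14, 3.14, 3.14, 3.14].

INTERFACE

Orientations are given as a rotation vector (axis times angle).
In Python, from station import ctrl gives the robot as it stands.
- The arm moves only by the shell command python3 jog.py 'ROWS' [FORCE]. ROWS is a JSON list of rows, 1 to 20 of them, each of 7 numbers: the finger opening in m, then dx, dy, dz in units of 20 mm, then a rotation vector rx, ry, rz in units of 0.2 rad; each row is the pose to reach, as a shift and turn from the pose commanded when the command began, along the tool's axes at that moment; what a row does not reach only later rows make up. A row lasts 1/12 s, in which the tool goes at most 0.0417 m and 0.125 rad, less where a joint would pass 70% of its speed; a pose out of reach is approached as far as the arm can. The fingers move at their own pace and stop on an object; FORCE is the grip in N (left out, the last holds). Time passes only in rows, so rows that do not move let the fingers close. It prints the time, the measured TCP pose, the force, the opening and the grip force at its end. Input that does not fit is refused with a message, and nothing moves.
- ctrl.get_obs(): the state, without advancing time (a new reading comes with each control period).
- ctrl.get_image(name): name is "scene" or "side" or "wrist"; returns the picture (420x560x3 uint8, red, green, blue); there is no depth.
- ctrl.camera_params(name): a dict with "fx", "fy", "cx", "cy" (pixels), "T" (4x4, takes a point from camera to world coordinates); the wrist camera has in their place "tool_from_camera" (4x4, takes a point from camera to tool coordinates, whose origin is the TCP and whose axes are the flange's). Camera axes: x right, y down, z forward; pixel columns grow to the right and rows downward; lengths in m; the calibration is good to about 2 mm. The wrist camera is an equidistant fisheye: a pixel r from the principal point sees the ray r / f radians off the axis. A picture is of the moment at which its call begins: read the wrist's pose just before it. camera_params takes no time and is no camera call.
- ctrl.finish_job(): hands the job in; it is judged then, once.
The state is a dict: "t": time; "q": joint angles; "dq": joint speeds; "effort": joint torques, N m; "tool_pos": TCP position; "tool_rot": TCP orientation; "contact_force": force on the tool from outside, world axes, zero at the start; "wrist_torque": the same for the moment, N m; "opening": finger opening in m; "grip_force": force on a finger pad.
Only numpy, scipy, OpenCV 4.12 (cv2) and the standard library are available. Lean on these libraries where they do the work, as an engineer would, in place of code of your own. Each camera call takes 0.05 s, during which the arm holds its last target. There are 200 camera calls.

## Working session

There is one attempt and no reset: what is moved stays moved. The work goes in short steps, Python scripts to look and compute and a shell command to move; the robot and the scene stay as the last step left them, time stands still between calls to the robot, and variables do not carry over. Pictures are saved under pics/ and viewed, at most 14 in all, crops included, and the job is handed in when it is done.

```bash
ls; mkdir -p pics
python3 - <<'E'
from station import ctrl
import cv2
for n in("scene","side"):
    cv2.imwrite(f"pics/{n}0.png",ctrl.get_image(n)[...,::-1])
    p=ctrl.camera_params(n);print(n,p)
p=ctrl.camera_params("wrist");print(p);print(ctrl.tcp_to_grasp,ctrl.get_obs())
E
```

```text
jog.py
pics
station.py
scene {'fx': 387.28442972825036, 'fy': 387.28442972825036, 'cx': 281.9079325296672, 'cy': 209.56752837358056, 'T': array([[-0.01839551,  0.85111772, -0.52465249,  1.06072101],
       [ 0.99975692,  0.0092798 , -0.01999959,  0.00739544],
       [-0.01215334, -0.52489286, -0.85108154,  0.99041167],
       [ 0.        ,  0.        ,  0.        ,  1.        ]])}
side {'fx': 490.16423040336764, 'fy': 490.16423040336764, 'cx': 285.0626606768813, 'cy': 205.5210305700909, 'T': array([[ 0.84545068, -0.34164066,  0.41048118, -0.01727648],
       [-0.53402463, -0.5488074 ,  0.64313928, -0.83010384],
       [ 0.00555258, -0.7629496 , -0.64643412,  0.93400066],
       [ 0.        ,  0.        ,  0.        ,  1.        ]])}
{'fx': 325.19226210127806, 'fy': 325.19226210127806, 'cx': 276.5253269967891, 'cy': 212.78326043912875, 'tool_from_camera': array([[-3.19300671e-04, -9.57752020e-01, -2.87595144e-01,
         7.25175391e-02],
       [ 9.99999698e-01, -1.02092883e-04, -7.70252608e-04,
        -3.83560238e-04],
       [ 7.08349574e-04, -2.87595303e-01,  9.57751763e-01,
[... 156 characters left out ...]
 5.33004958e-02,  1.61415094e+00, -3.67003812e-05,
        1.47604753e+00, -1.19018189e-01]), 'dq': array([ 0.00099146, -0.00330342, -0.00449519, -0.00196152,  0.00081886,
       -0.00108807]), 'effort': array([ 6.14647306e-04, -3.94903493e+01, -3.71363103e+01, -4.52310599e-05,
        3.99340541e-03, -4.17574097e-05]), 'tool_pos': array([6.24375639e-01, 8.10040775e-05, 2.04383478e-01]), 'tool_rot': array([-2.22034284e+00, -2.22045208e+00,  1.89526325e-03]), 'contact_force': array([ 0.0370074 , -0.45590931,  0.70429765]), 'wrist_torque': array([0.00858779, 0.00641973, 0.01609696]), 'grip_force': 0.0, 'opening': 0.08570092651237468}
```
View pics/scene0.png

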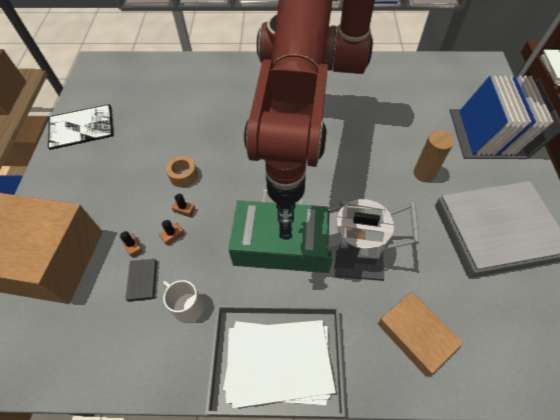

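View pics/side0.png

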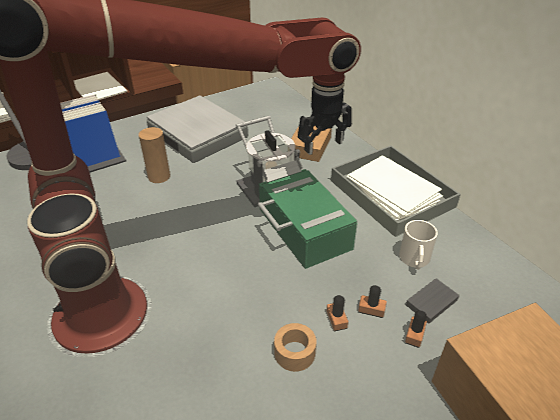

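The scene view has the chest at about (280,235), the dispenser at (365,225), three stamps at (182,205), (171,231) and (130,243), tape at (181,170), tin at (142,280), mug at (183,300) and mail tube at (433,157). Next I'll enlarge these areas for exact pixels.

Run:
```python
import cv2,numpy as np
a=cv2.imread("pics/scene0.png");b=cv2.imread("pics/side0.png")
def crop(i,x,y,w,h,s):
    c=cv2.resize(i[y:y+h,x:x+w],None,fx=s,fy=s,interpolation=cv2.INTER_CUBIC)
    for k in range((-x)%20,w,20):
        cv2.line(c,(k*s,0),(k*s,6),(0,0,255),1);cv2.putText(c,str(x+k),(k*s,16),0,.35,(0,0,255),1)
    for k in range((-y)%20,h,20):
        cv2.line(c,(0,k*s),(6,k*s),(0,0,255),1);cv2.putText(c,str(y+k),(8,k*s+4),0,.35,(0,0,255),1)
    return c
cv2.imwrite("pics/c1.png",np.hstack([crop(a,220,180,200,120,4)]))
cv2.imwrite("pics/c2.png",crop(b,230,110,150,160,4)[:, :600][:600])
cv2.imwrite("pics/c3.png",np.hstack([crop(a,115,185,90,80,4),crop(b,320,270,120,80,4)[:,:430]]))
```

View pics/c1.png

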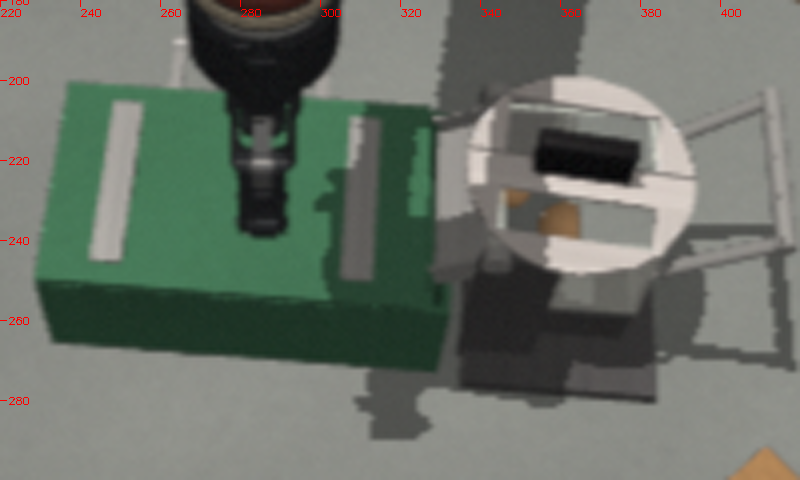

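View pics/c3.png

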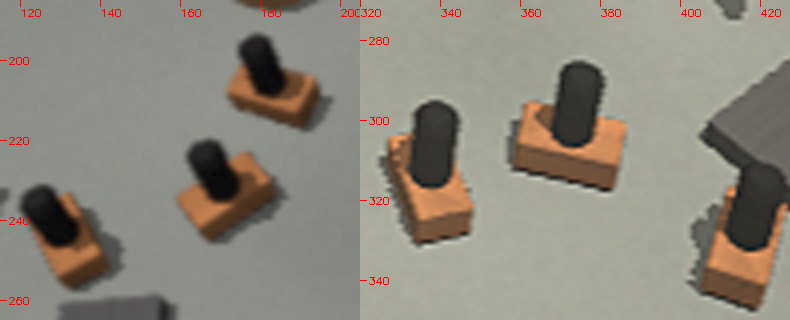

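```bash
python3 -c "
import cv2;print(cv2.imread('pics/c2.png').shape)"
```

```text
(600, 600, 3)
```

c1 shows the lid's corners at scene pixels (237,201), (229,250) and (332,257), the hopper bar from (412.5,202.5) to (418.3,241) and the black knob at about (366,217). In c3 the handle tops are at scene (179,196), (166,223) and (125,235), and at side (339,297), (375,287) and (418,313).

View pics/c2.png

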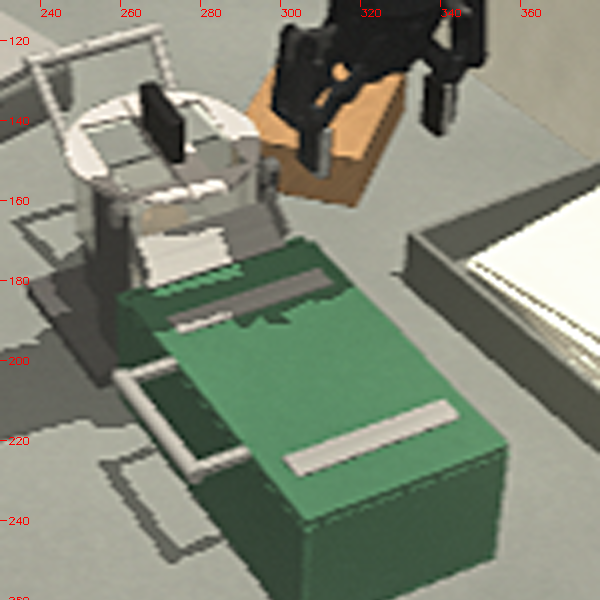

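```bash
cat > h.py <<'E'
import numpy as np
from station import ctrl
from scipy.spatial.transform import Rotation as R
from scipy.optimize import least_squares
P={n:ctrl.camera_params(n) for n in("scene","side")}
def proj(n,X):
    p=P[n];X=np.atleast_2d(X);c=(X-p["T"][:3,3])@p["T"][:3,:3]
    return np.c_[p["fx"]*c[:,0]/c[:,2]+p["cx"],p["fy"]*c[:,1]/c[:,2]+p["cy"]]
def place(q,X): # q x,y,yaw
    return np.atleast_2d(X)@R.from_rotvec([0,0,q[2]]).as_matrix().T+[q[0],q[1],0]
def wproj(X):
    o=ctrl.get_obs();p=ctrl.camera_params("wrist");Rt=R.from_rotvec(o["tool_rot"]).as_matrix()
    t=(np.atleast_2d(X)-o["tool_pos"])@Rt;M=p["tool_from_camera"];c=(t-M[:3,3])@M[:3,:3]
    r=np.hypot(c[:,0],c[:,1]);th=np.arctan2(r,c[:,2])
    return np.c_[p["fx"]*th*c[:,0]/r+p["cx"],p["fy"]*th*c[:,1]/r+p["cy"]]
def tool(target,yaw=None):
    "shift (and turn) in tool axes to a world TCP target"
    o=ctrl.get_obs();Rt=R.from_rotvec(o["tool_rot"]).as_matrix()
    return np.round(Rt.T@(np.array(target)-o["tool_pos"]),4)
E
python3 - <<'E'
from h import *
mm=1e-3
obs=[("scene",(75,-132.5,0),(233.8,265.5)),("scene",(75,132.5,0),(329.2,272.8)),
("scene",(75,-132.5,103),(229.2,250)),("scene",(-75,-132.5,103),(236.75,200.75)),
("scene",(0,320,175),(415.4,221.6)),("side",(-75,-132.5,103),(307.5,239.3)),("side",(75,-132.5,103),(357,220.8)),
("side",(75,-132.5,0),(352.5,249.5)),("side",(0,320,175),(253,121.8)),("side",(-113,-8,99),(270,216))]
f=lambda q:np.concatenate([(proj(n,place(q,np.array(X)*mm))-u).ravel() for n,X,u in obs])
s=least_squares(f,[.6,0,0],loss="soft_l1");print(s.x.round(4));print(f(s.x).reshape(-1,2).round(1))
q=s.x
for n,X in dict(hinge=(75,-8,95),bar=(-113,-8,99),pivot=(0,155,150),hbar=(0,320,175),knob=(0,205,176)).items():print(n,place(q,np.array(X)*mm).round(4))
T=[((179,196.5),(339,297)),((166.5,223),(375,287)),((125,234.5),(418.5,313.5))]
for a,b in T:
    g=lambda x:np.concatenate([(proj("scene",[*x,.08])-a).ravel(),(proj("side",[*x,.08])-b).ravel()])
    r=least_squares(g,[.6,-.3]);print("stamp",r.x.round(4),r.fun.round(1))
def ground(n,u,z):
    return least_squares(lambda x:(proj(n,[*x,z])-u).ravel(),[.6,0]).x
# base directions: long edges at z=0 (scene), also side
for nm,n,u,v in[("A",'scene',(115+228/4,185+93/4),(115+304/4,185+126/4)),("B",'scene',(115+210/4,185+237/4),(115+275/4,185+193/4)),("C",'scene',(115+74/4,185+195/4),(115+106/4,185+270/4)),
 ("A",'side',(320+28/4,270+150/4),(320+60/4,270+242/4)),("B",'side',(320+155/4,270+167/4),(320+255/4,270+190/4)),("C",'side',(320+398/4,270+308/4),(320+425/4,270+210/4))]:
    d=ground(n,v,.0)-ground(n,u,.0);print(nm,n,np.arctan2(d[1],d[0]).round(3),np.hypot(*d).round(3))
d=ground("scene",(220+640/4,180+141/4),.191)-ground("scene",(220+541/4,180+129/4),.191);print("knob",np.arctan2(d[1],d[0]),np.hypot(*d))
d=ground("scene",(220+655/4,180+209/4),.156)-ground("scene",(220+500/4,180+190/4),.156);print("slot",np.arctan2(d[1],d[0]),np.hypot(*d))
for nm,u in dict(tape=(181,170),tin=(142,280),mug=(183,300),tube=(433,157)).items():print(nm,ground("scene",u,.03))
E
```

```text
[ 0.569  -0.0104 -0.0638]
[[-0.8  0.7]
 [ 0.1  0.4]
 [-1.  -0. ]
 [-0.1 -0.3]
 [-0.9  0.3]
 [-1.4  0.1]
 [ 0.  -1. ]
 [ 0.6 -1. ]
 [-1.1 -0.6]
 [-1.3 -0.4]]
hinge [[ 0.6434 -0.0232  0.095 ]]
bar [[ 0.4558 -0.0112  0.099 ]]
pivot [[0.5789 0.1443 0.15  ]]
hbar [[0.5894 0.309  0.175 ]]
knob [[0.5821 0.1942 0.176 ]]
stamp [ 0.4592 -0.3072] [-0.3  0.  -0.2 -0.2]
stamp [ 0.5456 -0.3274] [-0.3 -0.1 -0.1 -0.2]
stamp [ 0.5791 -0.4332] [-0.3 -1.1  0.5 -0.8]
A scene 1.141 0.068
B scene 2.29 0.055
C scene 0.543 0.07
A side -1.922 0.066
B side -0.844 0.059
C side 0.586 0.072
knob 1.4387506911804289 0.05895358151072241
slot 1.4415101455122405 0.09402471308363813
tape [ 0.32699198 -0.33290316]
tin [ 0.69045972 -0.37943806]
mug [ 0.74285881 -0.26291229]
tube [0.26828566 0.45882161]
```

Units first: shifts go in units of 20 mm and turns go in units of 0.2 rad. So -0.1686 m is -8.43, 0.04 m is 2, 0.064 rad is 0.32.

```bash
python3 jog.py '[[0.045,-0.15,-2.1,0,0,0,0.32],[0.045,-0.3,-4.2,0,0,0,0.32],[0.045,-0.55,-6.3,0,0,0,0.32],[0.045,-0.55,-8.43,0,0,0,0.32],[0.045,-0.55,-8.43,0,0,0,0.32],[0.045,-0.55,-8.43,2,0,0,0.32],[0.045,-0.55,-8.43,3.5,0,0,0.32],[0.045,-0.55,-8.43,3.5,0,0,0.32],[0.045,-0.55,-8.43,3.5,0,0,0.32]]' 40
python3 - <<'E'
from h import *
import cv2
print(ctrl.get_obs()["tool_pos"],ctrl.get_obs()["tool_rot"],tool([.4558,-.0112,.084]))
print(wproj([[.4558,-.0112,.099],[.4558-.003,-.0112-.046,.099],[.4558+.003,-.0112+.046,.099]]).round(1))
cv2.imwrite("pics/w1.png",ctrl.get_image("wrist")[...,::-1])
E
```

```text
t: 0.85
tool_pos: [0.4549, -0.0107, 0.1338]
tool_rot: [-2.289, -2.147, 0.004]
contact_force: [0.2, -0.0, -0.1]
opening: 0.045
grip_force: 0.0
[ 0.45490707 -0.01070751  0.13384076] [-2.28873752 -2.14669665  0.00414635] [-0.0005  0.0011  0.0498]
[[278.9 229.6]
 [278.7 289.7]
 [279.1 160.5]]
```

View pics/w1.png

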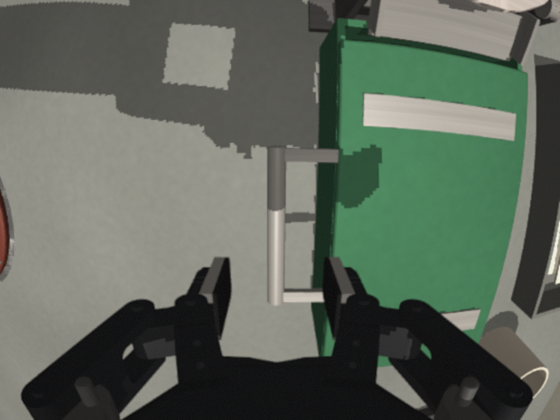

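The bar lies centred between the fingers (u≈276, v≈226), so the fit is good. I'll go down, close on it and work out the arc.

To row units: 0.0495 m is 2.475, 0.025 m is 1.25.

```bash
python3 jog.py '[[0.045,0,0.025,1.25,0,0,0],[0.045,0,0.025,2.475,0,0,0],[0.045,0,0.025,2.475,0,0,0],[0.0,0,0.025,2.475,0,0,0],[0.0,0,0.025,2.475,0,0,0],[0.0,0,0.025,2.475,0,0,0],[0.0,0,0.025,2.475,0,0,0],[0.0,0,0.025,2.475,0,0,0],[0.0,0,0.025,2.475,0,0,0]]' 40
python3 - <<'E'
import numpy as np
for a in np.arange(.1,1.81,.1): print(f"{a:.1f} {.188*(np.cos(.021)-np.cos(.021+a)):.4f} {-.188*(np.sin(.021+a)-np.sin(.021)):.4f}")
E
```

```text
t: 1.65
tool_pos: [0.4574, -0.0111, 0.0869]
tool_rot: [2.291, 2.148, 0.001]
contact_force: [0.5, -0.0, 0.1]
opening: -0.0004
grip_force: 0.0
0.1 0.0013 -0.0187
0.2 0.0045 -0.0373
0.3 0.0096 -0.0554
0.4 0.0164 -0.0729
0.5 0.0249 -0.0896
0.6 0.0351 -0.1054
0.7 0.0467 -0.1202
0.8 0.0598 -0.1336
0.9 0.0742 -0.1457
1.0 0.0897 -0.1563
1.1 0.1062 -0.1654
1.2 0.1235 -0.1727
1.3 0.1415 -0.1782
1.4 0.1599 -0.1819
1.5 0.1786 -0.1838
1.6 0.1974 -0.1838
1.7 0.2161 -0.1819
1.8 0.2345 -0.1782
```

Run:
```python
from h import *
import cv2
print(ctrl.get_obs()["tool_pos"])
a=cv2.resize(ctrl.get_image("wrist")[...,::-1],(400,300));b=ctrl.get_image("side")[110:260,230:430,::-1]
cv2.imwrite("pics/w2.png",np.hstack([a,cv2.resize(b,(400,300))]))
```

```text
[ 0.45739611 -0.01113905  0.08686746]
```

View pics/w2.png

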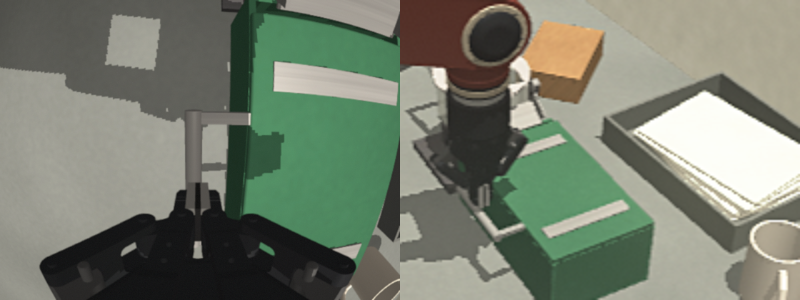

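The fingers shut above the bar, at (197,190) in the left half. I'll reopen and take it about 11 mm deeper.

To row units: -0.03 m is -1.5, 0.011 m is 0.55.

```bash
python3 jog.py '[[0.045,0,-0.05,-1.5,0,0,0],[0.045,0,-0.05,-1.5,0,0,0],[0.045,0,-0.05,-1.5,0,0,0],[0.045,0,-0.05,-1.5,0,0,0],[0.045,0,-0.05,-0.5,0,0,0],[0.045,0,-0.05,0.55,0,0,0],[0.045,0,-0.05,0.55,0,0,0],[0.0,0,-0.05,0.55,0,0,0],[0.0,0,-0.05,0.55,0,0,0],[0.0,0,-0.05,0.55,0,0,0],[0.0,0,-0.05,0.55,0,0,0],[0.0,0,-0.05,0.55,0,0,0]]' 40
```

```text
t: 2.75
tool_pos: [0.4543, -0.0109, 0.0757]
tool_rot: [-2.289, -2.147, 0.005]
contact_force: [-7.7, -0.1, 4.4]
opening: 0.0073
grip_force: 35.7
```

Run:
```python
from h import *
import cv2
print(ctrl.get_obs()["opening"],wproj([[.4558,-.0112,.099],[.4558+.003,-.0112+.046,.099]]).round(1))
a=ctrl.get_image("wrist")[120:360,150:470,::-1];b=ctrl.get_image("side")[150:240,240:360,::-1]
cv2.imwrite("pics/w3.png",np.hstack([cv2.resize(a,(400,300)),cv2.resize(b,(400,300))]))
```

```text
0.007314599206154004 [[280.3 268.3]
 [280.8 176.6]]
```

View pics/w3.png

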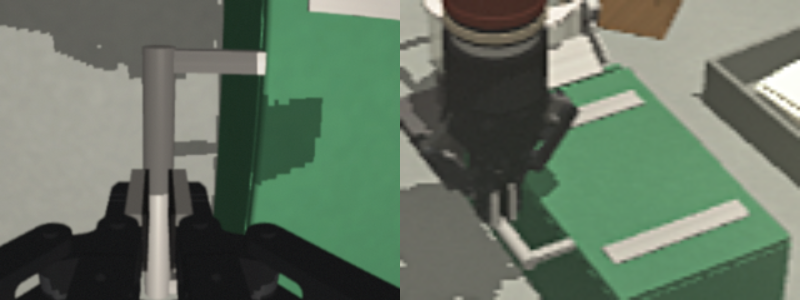

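```bash
python3 jog.py '[[0.045,0,0.05,0,0,0,0],[0.045,0,0.05,0,0,0,0],[0.045,0,0.05,0.45,0,0,0],[0.045,0,0.05,0.45,0,0,0],[0.0,0,0.05,0.45,0,0,0],[0.0,0,0.05,0.45,0,0,0],[0.0,0,0.05,0.45,0,0,0],[0.0,0,0.05,0.45,0,0,0],[0.0,0,0.05,0.45,0,0,0]]' 40
```

```text
t: 3.6
tool_pos: [0.4541, -0.0108, 0.0659]
tool_rot: [-2.287, -2.145, 0.009]
contact_force: [-10.8, 0.4, 9.4]
opening: 0.0103
grip_force: 39.3
```

```bash
python3 jog.py '[[0.0,0,-0.05,0,0,0,0],[0.0,0,-0.05,0,0,0,0],[0.0,0,-0.05,-0.2,0,0,0],[0.0,0,-0.05,-0.4,0,0,0],[0.0,0,-0.05,-0.6,0,0,0],[0.0,0,-0.05,-0.6,0,0,0]]' 80;python3 - <<'E'
from h import *
import cv2
b=ctrl.get_image("side")[150:270,240:400,::-1]
cv2.imwrite("pics/w4.png",cv2.resize(b,(800,600)))
E
```

```text
t: 4.1
tool_pos: [0.4546, -0.0109, 0.0778]
tool_rot: [-2.29, -2.148, 0.004]
contact_force: [-5.2, -0.5, -3.1]
opening: 0.0085
grip_force: 78.4
```

View pics/w4.png

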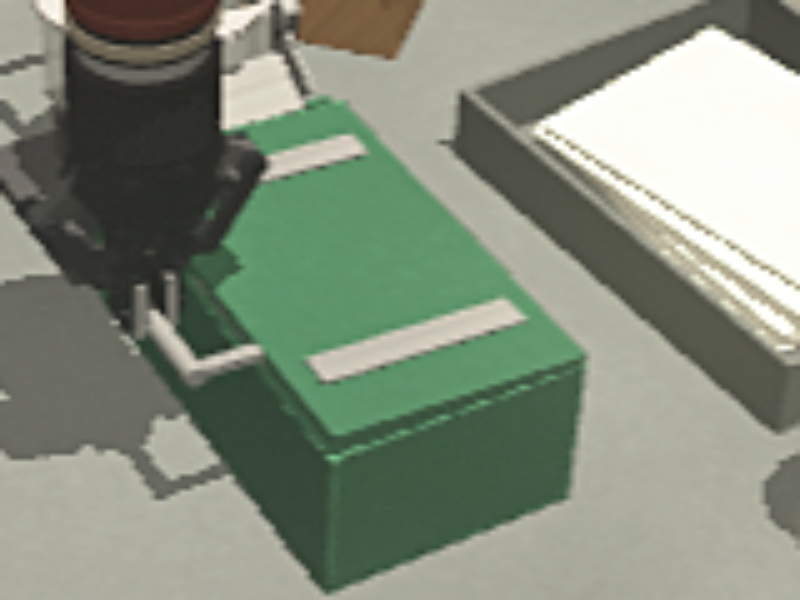

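The lid's front edge is up with a dark gap at (250,350), so the bar is held. I'll follow the arc.

To row units: -0.0934 m is -4.67, -0.0855 m is -4.275.

```bash
python3 jog.py '[[0,0,0.035,-0.335,0,0,0],[0,0,0.1,-0.8,0,0,0],[0,0,0.2,-1.265,0,0,0],[0,0,0.315,-1.725,0,0,0],[0,0,0.45,-2.17,0,0,0],[0,0,0.61,-2.61,0,0,0],[0,0,0.79,-3.045,0,0,0],[0,0,0.99,-3.465,0,0,0],[0,0,1.215,-3.88,0,0,0],[0,0,1.46,-4.275,0,0,0],[0,0,1.725,-4.67,0,0,0],[0,0,1.725,-4.67,0,0,0]]' 80
```

```text
t: 5.15
tool_pos: [0.4899, -0.0133, 0.1756]
tool_rot: [-2.29, -2.148, 0.004]
contact_force: [-15.0, 0.3, 6.6]
opening: 0.0085
grip_force: 78.7
```

Run:
```python
import numpy as np
p=.621
for a in np.arange(.65,1.79,.06): print(f"0 0 {.188*np.cos(p)-.19*np.cos(.021+a):.4f} {-.19*np.sin(.021+a)+.188*np.sin(p):.4f} 0 0 0 #{a:.2f}")
```

```text
0 0 0.0041 -0.0087 0 0 0 #0.65
0 0 0.0114 -0.0175 0 0 0 #0.71
0 0 0.0193 -0.0257 0 0 0 #0.77
0 0 0.0276 -0.0335 0 0 0 #0.83
0 0 0.0364 -0.0407 0 0 0 #0.89
0 0 0.0456 -0.0474 0 0 0 #0.95
0 0 0.0552 -0.0536 0 0 0 #1.01
0 0 0.0652 -0.0592 0 0 0 #1.07
0 0 0.0755 -0.0641 0 0 0 #1.13
0 0 0.0860 -0.0684 0 0 0 #1.19
0 0 0.0968 -0.0721 0 0 0 #1.25
0 0 0.1078 -0.0752 0 0 0 #1.31
0 0 0.1189 -0.0775 0 0 0 #1.37
0 0 0.1302 -0.0793 0 0 0 #1.43
0 0 0.1415 -0.0803 0 0 0 #1.49
0 0 0.1529 -0.0806 0 0 0 #1.55
0 0 0.1643 -0.0803 0 0 0 #1.61
0 0 0.1757 -0.0792 0 0 0 #1.67
0 0 0.1870 -0.0775 0 0 0 #1.73
0 0 0.1981 -0.0752 0 0 0 #1.79
```

To row units: 0.0552 m is 2.76, -0.0536 m is -2.68.

```bash
python3 jog.py '[[0,0,0.2,-0.435,0,0,0],[0,0,0.57,-0.875,0,0,0],[0,0,0.965,-1.285,0,0,0],[0,0,1.38,-1.675,0,0,0],[0,0,1.82,-2.035,0,0,0],[0,0,2.28,-2.37,0,0,0],[0,0,2.76,-2.68,0,0,0],[0,0,2.76,-2.68,0,0,0]]' 80
```

```text
t: 5.82
tool_pos: [0.548, -0.0175, 0.2304]
tool_rot: [2.288, 2.145, 0.005]
contact_force: [-7.5, -1.0, 8.1]
opening: 0.0078
grip_force: 80.4
```

To row units: 0.0863 m is 4.315, 0.075 m is 3.75.

```bash
python3 jog.py '[[0,0,0.475,-0.325,0,0,0],[0,0,1,-0.575,0,0,0],[0,0,1.54,-0.775,0,0,0],[0,0,2.08,-0.95,0,0,0],[0,0,2.63,-1.1,0,0,0],[0,0,3.185,-1.225,0,0,0],[0,0,3.75,-1.31,0,0,0],[0,0,4.315,-1.36,0,0,0],[0,0,4.315,-1.36,0,0,0]]' 80
```

```text
t: 6.57
tool_pos: [0.6381, -0.0238, 0.2631]
tool_rot: [2.28, 2.137, 0.018]
contact_force: [0.6, -1.0, 8.6]
opening: 0.0004
grip_force: 3.4
```

Run:
```python
from h import *
import cv2
b=ctrl.get_image("side")[60:270,200:400,::-1];a=ctrl.get_image("wrist")[...,::-1]
cv2.imwrite("pics/w5.png",np.hstack([cv2.resize(a,(400,300)),cv2.resize(b,(400,300)[::1])]))
o=ctrl.get_obs();print(o["tool_pos"],o["contact_force"],o["opening"])
h=np.array([.6434,-.0232,.095])
for a in(1.3,1.5,1.57): print(a,wproj(h+np.array([-np.cos(a)*.188,.008*0,np.sin(a)*.188])))
```

```text
[ 0.63726571 -0.02371717  0.26290982] [ 0.10424348 -2.09999627 18.2996969 ] 0.00020011155366771546
1.3 [[195.94477532 263.14626243]]
1.5 [[264.05612273 264.82671113]]
1.57 [[289.91129153 263.51496971]]
```

View pics/w5.png

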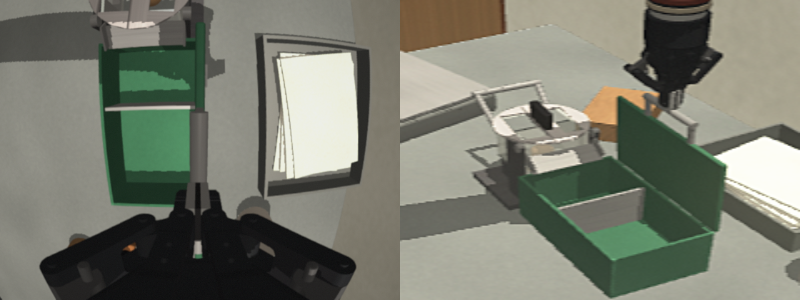

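Run:
```python
from h import *
o=ctrl.get_obs();t=o["tool_pos"];print("tcp",proj("side",t),"wr",wproj(t))
q=[.569,-.0104,-.0638]
for a in(1.4,1.5,1.55):
    r=.188;X=[[.075-r*np.cos(a),y,.095+r*np.sin(a)] for y in(-.008-.052,-.008+.052)]
    print(a,proj("side",place(q,X)).round(1), "edge",proj("side",place(q,[[.075-.15*np.cos(a),-.1325,.095+.15*np.sin(a)]])).round(1),"wrist",wproj(place(q,X)).round(1))
```

```text
tcp [[332.84085946 143.63968513]] wr [[277.35125782 249.60162996]]
1.4 [[335.8 150.7]
 [313.2 130.3]] edge [[354.  178.7]] wrist [[233.9 339.9]
 [223.1 160.4]]
1.5 [[342.5 147.9]
 [319.6 127.7]] edge [[359.3 176.3]] wrist [[265.5 342.5]
 [262.5 160.4]]
1.55 [[345.7 146.7]
 [322.7 126.6]] edge [[362.  175.3]] wrist [[281.7 342.8]
 [282.9 160.5]]
```

Image shows the lid almost upright (about 1.55 rad) with the shut fingertips resting on the bar, so the real tips sit ~26 mm higher than the reported TCP. I'll drag the bar past vertical by friction and let the lid settle onto its stop.

To row units: 0.03 m is 1.5, -0.08 m is -4.

```bash
python3 jog.py '[[0,0,0.4,0,0,0,0],[0,0,0.8,0,0,0,0],[0,0,1.2,0.05,0,0,0],[0,0,1.6,0.1,0,0,0],[0,0,2,0.15,0,0,0],[0,0,2.3,0.15,0,0,0],[0,0,2.3,-1,0,0,0],[0.03,0,1.5,-2.5,0,0,0],[0.03,0,1.5,-4,0,0,0],[0.03,0,1.5,-4,0,0,0],[0.03,0,1.5,-4,0,0,0]]' 60;python3 - <<'E'
from h import *
import cv2
b=ctrl.get_image("side")[60:270,200:400,::-1];a=ctrl.get_image("scene")[...,::-1]
cv2.imwrite("pics/w6.png",np.hstack([cv2.resize(a,(400,300)),cv2.resize(b,(400,300)[::1])]))
o=ctrl.get_obs();print(o["tool_pos"],o["contact_force"],o["opening"])
E
```

```text
t: 7.58
tool_pos: [0.6638, -0.0241, 0.3383]
tool_rot: [2.285, 2.144, 0.012]
contact_force: [0.2, -0.5, -0.2]
opening: 0.0303
grip_force: 0.0
[ 0.66217561 -0.02400684  0.33307497] [ 0.06669725  0.20495307 -0.11265941] 0.030318757369612
```

View pics/w6.png

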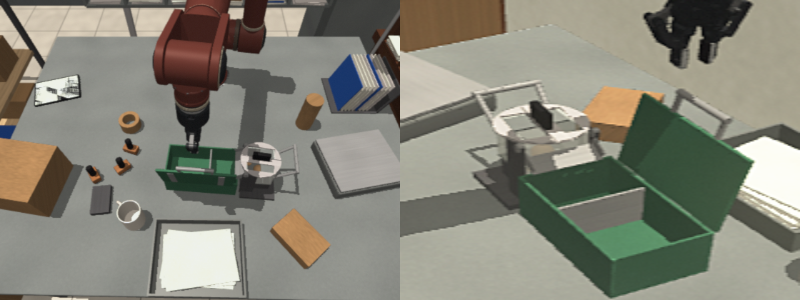

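The lid rests open on its stop. Next is the cap.

Run:
```python
from h import *
o=ctrl.get_obs();M=R.from_rotvec(o["tool_rot"]).as_matrix();print(M.round(3),np.arctan2(M[1,1],M[0,1]),o["q"][5],o["tool_pos"])
print(tool([.5821,.1942,.30]),tool([.5821,.1942,.137]))
```

```text
[[ 0.064  0.998  0.003]
 [ 0.998 -0.064  0.   ]
 [ 0.     0.003 -1.   ]] -0.06374837285424464 -0.08487920466167359 [ 0.66217561 -0.02400684  0.33307497]
[ 0.2127 -0.0939  0.0329] [ 0.2126 -0.0944  0.1959]
```

Units first: shifts go in units of 20 mm and turns go in units of 0.2 rad. So 0.03 m is 1.5, 0.2127 m is 10.635, 0.066 rad is 0.33.

```bash
python3 jog.py '[[0.05,1.5,-1,0,0,0,0.33],[0.05,3,-1.75,0,0,0,0.33],[0.05,5,-2.5,0.5,0,0,0.33],[0.05,7,-3.25,1,0,0,0.33],[0.05,9,-4,1.5,0,0,0.33],[0.05,10.635,-4.695,1.65,0,0,0.33],[0.05,10.635,-4.695,1.65,0,0,0.33],[0.05,10.635,-4.695,1.65,0,0,0.33],[0.05,10.635,-4.695,1.65,0,0,0.33]]';python3 - <<'E'
from h import *
import cv2
im=ctrl.get_image("wrist");cv2.imwrite("pics/k1.png",im[...,::-1])
print(tool([.5821,.1942,.137]),ctrl.get_obs()["tool_pos"])
k=wproj([[.5821,.1942,.191]])[0];print(k)
# black blob near prediction
g=im.max(2)<45
n,l,s,c=cv2.connectedComponentsWithStats(g.astype(np.uint8))
for i in range(1,n):
    if s[i,4]>150:
        ys,xs=np.where(l==i);print(s[i],c[i].round(1),cv2.minAreaRect(np.c_[xs,ys].astype(np.float32)))
E
```

```text
t: 8.43
tool_pos: [0.5813, 0.194, 0.2982]
tool_rot: [-2.36, -2.073, 0.002]
contact_force: [-0.3, 0.5, 0.3]
opening: 0.0497
grip_force: 0.0
[0.0009 0.0004 0.1616] [0.58168176 0.19338589 0.29860513]
[277.49076108 200.18999726]
[269 164  16  67 212] [273.4 186.2] ((276.2041320800781, 197.00927734375), (13.213629722595215, 66.47681427001953), 2.602562189102173)
[ 496  195   32  137 1387] [514.3 253.7] ((512.1560668945312, 262.4855651855469), (14.74954605102539, 137.91586303710938), 8.746161460876465)
[398 199  10 100 623] [402.5 247.3] ((402.6379699707031, 248.51498413085938), (8.578206062316895, 98.92565155029297), 0.7538482546806335)
[   18   244   518   176 42857] [276.3 365.7] ((276.5, 331.5), (175.0, 517.0), 90.0)
[  0 312  36  48 748] [ 12.9 335.7] ((10.06032943725586, 337.0259094238281), (36.37188720703125, 42.018062591552734), 23.198589324951172)
```

To row units: 0.1616 m is 8.08, 0.15 m is 7.5.

```bash
python3 jog.py '[[0.05,0.05,0,2,0,0,0],[0.05,0.05,0,4,0,0,0],[0.05,0.05,0,6,0,0,0],[0.05,0.05,0,7.5,0,0,0],[0.05,0.05,0,8.08,0,0,0],[0.05,0.05,0,8.08,0,0,0],[0.0,0.05,0,8.08,0,0,0],[0.0,0.05,0,8.08,0,0,0],[0.0,0.05,0,8.08,0,0,0],[0.0,0.05,0,8.08,0,0,0],[0.0,0.05,0,8.08,0,0,0],[0.0,0.05,0,8.08,0,0,0]]' 40
```

```text
t: 9.48
tool_pos: [0.5822, 0.1953, 0.1414]
tool_rot: [2.36, 2.072, 0.003]
contact_force: [-5.2, -2.1, 5.4]
opening: 0.0134
grip_force: 40.2
```

```bash
python3 jog.py '[[0,-0.035,-0.02,-0.05,0,0,0.6],[0,-0.035,-0.02,-0.05,0,0,1.2],[0,-0.035,-0.02,-0.05,0,0,1.8],[0,-0.035,-0.02,-0.05,0,0,2.4],[0,-0.035,-0.02,-0.05,0,0,3],[0,-0.035,-0.02,-0.05,0,0,3.6],[0,-0.035,-0.02,-0.05,0,0,4.2],[0,-0.035,-0.02,-0.05,0,0,4.8],[0,-0.035,-0.02,-0.05,0,0,5.4],[0,-0.035,-0.02,-0.05,0,0,6],[0,-0.035,-0.02,-0.05,0,0,6.6],[0,-0.035,-0.02,-0.05,0,0,7.2],[0,-0.035,-0.02,-0.05,0,0,7.55],[0,-0.035,-0.02,-0.05,0,0,7.55],[0,-0.035,-0.02,-0.05,0,0,7.55]]' 60
python3 - <<'E'
from h import *
o=ctrl.get_obs();M=R.from_rotvec(o["tool_rot"]).as_matrix();print(np.arctan2(M[1,1],M[0,1]),o["q"].round(2),o["wrist_torque"])
E
```

```text
t: 10.73
tool_pos: [0.5829, 0.1943, 0.1414]
tool_rot: [-3.14, 0.106, -0.008]
contact_force: [2.1, -2.1, 4.8]
opening: 0.0127
grip_force: 62.3
-1.6382697686956156 [ 0.2   0.07  1.7  -0.    1.36  1.84] [-0.46263232 -0.17457017 -0.05063236]
```

```bash
python3 jog.py '[[0.045,0,0,0,0,0,0],[0.045,0,0,0,0,0,0],[0.045,0,0,0,0,0,0],[0.045,0,0,0,0,0,0],[0.045,0,0,-1.5,0,0,0],[0.045,0,0,-3.5,0,0,0],[0.045,0,-1.5,-4.25,0,0,0],[0.045,0,-3.5,-4.25,0,0,0],[0.045,0,-5.75,-4.25,0,0,0],[0.045,0,-5.75,-4.25,0,0,0],[0.045,0,-5.75,-4.25,0,0,0],[0.045,0,-5.75,-4.25,0,0,0]]'
python3 - <<'E'
from h import *
import cv2
im=ctrl.get_image("wrist");cv2.imwrite("pics/k2.png",im[...,::-1])
q=[.569,-.0104,-.0638]
print(ctrl.get_obs()["tool_pos"],tool([.5894,.309,.130]))
for th in (0,):
    X=place(q,[[-.044,.32,.175],[0,.32,.175],[.044,.32,.175]]);print(wproj(X).round(1))
# bar profile: bright columns at rows near centre
g=im.astype(int).sum(2)
u=wproj(place(q,[[.02,.32,.175],[.03,.32,.175]]))
for p in u:
    v=int(p[1]);print(p.round(1),g[v,int(p[0])-25:int(p[0])+25])
E
```

```text
t: 11.73
tool_pos: [0.5885, 0.3092, 0.2229]
tool_rot: [3.139, -0.107, -0.002]
contact_force: [-0.3, 0.3, -0.1]
opening: 0.0452
grip_force: 0.0
[0.58868989 0.30850021 0.22298037] [ 0.0008 -0.0006  0.093 ]
[[275.2 277.5]
 [274.7 222.1]
 [274.3 159.6]]
[274.5 194.4] [445 449 446 445 449 447 449 450 454 455 457 455 450 452 447 447 446 446
 425 332 313 356 395 418 443 463 496 531 576 592 567 495 383 448 458 406
 325 267 258 258 255 255 249 253 255 254 258 257 257 259]
[274.4 180.1] [259 281 360 429 443 446 447 443 440 446 445 444 448 448 448 447 447 448
 428 335 317 359 399 420 441 466 498 542 588 607 576 527 503 487 461 419
 367 283 255 261 257 262 261 261 258 259 259 255 256 257]
```

To row units: 0.093 m is 4.65, 0.07 m is 3.5.

```bash
python3 jog.py '[[0.045,0.05,-0.025,1.75,0,0,0],[0.045,0.05,-0.025,3.5,0,0,0],[0.045,0.05,-0.025,4.65,0,0,0],[0.045,0.05,-0.025,4.65,0,0,0],[0,0.05,-0.025,4.65,0,0,0],[0,0.05,-0.025,4.65,0,0,0],[0,0.05,-0.025,4.65,0,0,0],[0,0.05,-0.025,4.65,0,0,0],[0,0.05,-0.025,4.65,0,0,0],[0,0.05,-0.025,4.65,0,0,0]]' 60
python3 - <<'E'
import numpy as np
r=.16689;p=np.arctan2(.025,.165)
for a in np.arange(.1,2.11,.1): print(f"0 0 {.165-r*np.cos(p+a):.4f} {-(r*np.sin(p+a)-.025):.4f} 0 0 0 #{a:.1f}")
E
```

```text
t: 12.62
tool_pos: [0.5917, 0.309, 0.1339]
tool_rot: [3.139, -0.109, 0.007]
contact_force: [-1.1, -5.2, 5.9]
opening: 0.0099
grip_force: 58.9
0 0 0.0033 -0.0163 0 0 0 #0.1
0 0 0.0082 -0.0323 0 0 0 #0.2
0 0 0.0148 -0.0476 0 0 0 #0.3
0 0 0.0228 -0.0623 0 0 0 #0.4
0 0 0.0322 -0.0760 0 0 0 #0.5
0 0 0.0429 -0.0888 0 0 0 #0.6
0 0 0.0549 -0.1004 0 0 0 #0.7
0 0 0.0680 -0.1108 0 0 0 #0.8
0 0 0.0820 -0.1198 0 0 0 #0.9
0 0 0.0969 -0.1274 0 0 0 #1.0
0 0 0.1124 -0.1334 0 0 0 #1.1
0 0 0.1285 -0.1379 0 0 0 #1.2
0 0 0.1450 -0.1407 0 0 0 #1.3
0 0 0.1616 -0.1419 0 0 0 #1.4
0 0 0.1783 -0.1414 0 0 0 #1.5
0 0 0.1948 -0.1392 0 0 0 #1.6
0 0 0.2111 -0.1354 0 0 0 #1.7
0 0 0.2268 -0.1300 0 0 0 #1.8
0 0 0.2420 -0.1231 0 0 0 #1.9
0 0 0.2564 -0.1146 0 0 0 #2.0
0 0 0.2699 -0.1048 0 0 0 #2.1
```

To row units: -0.1274 m is -6.37, -0.1198 m is -5.99.

```bash
python3 jog.py '[[0,0,0.05,-0.4,0,0,0],[0,0,0.165,-0.815,0,0,0],[0,0,0.41,-1.615,0,0,0],[0,0,0.74,-2.38,0,0,0],[0,0,1.14,-3.115,0,0,0],[0,0,1.61,-3.8,0,0,0],[0,0,2.145,-4.44,0,0,0],[0,0,2.745,-5.02,0,0,0],[0,0,3.4,-5.54,0,0,0],[0,0,4.1,-5.99,0,0,0],[0,0,4.845,-6.37,0,0,0],[0,0,4.845,-6.37,0,0,0]]' 60
```

```text
t: 13.62
tool_pos: [0.5854, 0.2156, 0.2651]
tool_rot: [-3.13, 0.107, -0.015]
contact_force: [-0.6, 6.2, 11.5]
opening: 0.0094
grip_force: 60.7
```

To row units: 0.1455 m is 7.275, 0.1302 m is 6.51.

```bash
python3 jog.py '[[0,0,0.75,-0.4,0,0,0],[0,0,1.58,-0.65,0,0,0],[0,0,2.4,-0.79,0,0,0],[0,0,3.235,-0.84,0,0,0],[0,0,4.075,-0.815,0,0,0],[0,0,4.91,-0.705,0,0,0],[0,0,5.725,-0.515,0,0,0],[0,0,6.51,-0.24,0,0,0],[0,0,7.275,0.11,0,0,0],[0,0,7.275,0.11,0,0,0]]' 60
```

```text
t: 14.45
tool_pos: [0.5746, 0.0659, 0.2592]
tool_rot: [3.139, -0.111, 0.01]
contact_force: [0.2, -6.2, 4.7]
opening: 0.0093
grip_force: 67.1
```

```bash
python3 jog.py '[[0,0,0.37,0.21,0,0,0],[0,0,0.735,0.44,0,0,0],[0,0,1.085,0.69,0,0,0],[0,0,1.41,0.94,0,0,0],[0,0,1.5,1.025,0,0,0],[0,0,1.5,1.025,0,0,0],[0,0,1.5,1.025,0,0,0],[0,0,1.5,1.025,0,0,0],[0,0,1.5,1.025,0,0,0],[0,0,1.5,1.025,0,0,0],[0,0,1.5,1.025,0,0,0],[0,0,1.5,1.025,0,0,0],[0,0,1.5,1.025,0,0,0],[0,0,1.5,1.025,0,0,0],[0,0,1.5,1.025,0,0,0],[0,0,1.5,1.025,0,0,0],[0,0,1.5,1.025,0,0,0],[0,0,1.5,1.025,0,0,0],[0,0,1.5,1.025,0,0,0],[0,0,1.5,1.025,0,0,0]]' 60;python3 jog.py '[[0,0,0,0,0,0,0],[0,0,0,0,0,0,0],[0,0,0,0,0,0,0],[0,0,0,0,0,0,0],[0,0,0,0,0,0,0],[0,0,0,0,0,0,0],[0,0,0,0,0,0,0],[0,0,0,0,0,0,0],[0,0,0,0,0,0,0],[0,0,0,0,0,0,0],[0,0,0,0,0,0,0],[0,0,0,0,0,0,0],[0,0,0,0,0,0,0],[0,0,0,0,0,0,0],[0,0,0,0,0,0,0],[0,0,0,0,0,0,0],[0,0,0,0,0,0,0],[0,0,0,0,0,0,0],[0,0,0,0,0,0,0],[0,0,0,0,0,0,0]]'
python3 - <<'E'
from h import *
import cv2
o=ctrl.get_obs();print(o["tool_pos"],o["contact_force"])
b=ctrl.get_image("side")[100:280,220:380,::-1];a=ctrl.get_image("scene")[180:280,215:375,::-1];w=ctrl.get_image("wrist")[...,::-1]
cv2.imwrite("pics/side_t.png",b)
cv2.imwrite("pics/t1.png",np.hstack([cv2.resize(b,(400,450)),np.vstack([cv2.resize(a,(400,250)),cv2.resize(w,(400,200))])]))
E
```

```text
t: 16.12
tool_pos: [0.5727, 0.0397, 0.2403]
tool_rot: [-3.137, 0.105, -0.01]
contact_force: [-1.8, 4.4, 9.6]
opening: 0.0091
grip_force: 70.1
t: 17.78
tool_pos: [0.5727, 0.0397, 0.2403]
tool_rot: [-3.137, 0.105, -0.01]
contact_force: [-3.0, 4.1, 9.4]
opening: 0.0095
grip_force: 70.1
[0.57271229 0.03969839 0.24033584] [-3.02686813  4.07031785  9.40433308]
```

View pics/t1.png

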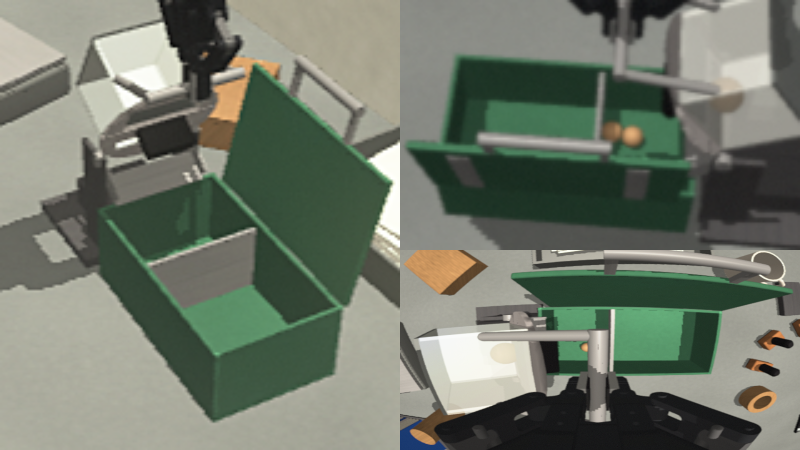

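Two small balls are in the left compartment (scene crop, about (612,132) and (632,136)), and the big one shows through the hopper wall at (730,95). I'll rock once in case a small one is hidden, and compare ball-coloured blobs numerically.

To row units: -0.1249 m is -6.245, -0.0916 m is -4.58.

```bash
python3 jog.py '[[0,0,-0.675,-0.49,0,0,0],[0,0,-1.395,-0.915,0,0,0],[0,0,-2.155,-1.26,0,0,0],[0,0,-2.94,-1.53,0,0,0],[0,0,-3.755,-1.72,0,0,0],[0,0,-4.58,-1.83,0,0,0],[0,0,-5.415,-1.855,0,0,0],[0,0,-6.245,-1.795,0,0,0],[0,0,-7.07,-1.655,0,0,0],[0,0,-7.07,-1.655,0,0,0],[0,0,-7.07,-1.655,0,0,0],[0,0,-6.245,-1.795,0,0,0],[0,0,-5.415,-1.855,0,0,0],[0,0,-4.58,-1.83,0,0,0],[0,0,-3.755,-1.72,0,0,0],[0,0,-2.94,-1.53,0,0,0],[0,0,-2.155,-1.26,0,0,0],[0,0,-1.395,-0.915,0,0,0],[0,0,-0.675,-0.49,0,0,0],[0,0,0,0,0,0,0]]';python3 jog.py '[[0,0,0,0,0,0,0],[0,0,0,0,0,0,0],[0,0,0,0,0,0,0],[0,0,0,0,0,0,0],[0,0,0,0,0,0,0],[0,0,0,0,0,0,0],[0,0,0,0,0,0,0],[0,0,0,0,0,0,0],[0,0,0,0,0,0,0],[0,0,0,0,0,0,0],[0,0,0,0,0,0,0],[0,0,0,0,0,0,0],[0,0,0,0,0,0,0],[0,0,0,0,0,0,0],[0,0,0,0,0,0,0],[0,0,0,0,0,0,0],[0,0,0,0,0,0,0],[0,0,0,0,0,0,0],[0,0,0,0,0,0,0],[0,0,0,0,0,0,0]]'
cat >> h.py <<'E'
import cv2
def blobs(im,lo=(5,60,60),hi=(20,255,255),amin=6,roi=None):
    h=cv2.cvtColor(im,cv2.COLOR_RGB2HSV);m=cv2.inRange(h,lo,hi)
    if roi: z=np.zeros_like(m);x0,y0,x1,y1=roi;z[y0:y1,x0:x1]=m[y0:y1,x0:x1];m=z
    n,l,s,c=cv2.connectedComponentsWithStats(m)
    return [(tuple(s[i,:]),c[i].round(1)) for i in range(1,n) if s[i,4]>=amin]
E
python3 - <<'E'
from h import *
im=ctrl.get_image("scene")[...,::-1].copy();cv2.imwrite("pics/scene_t2.png",im)
for x in blobs(im[...,::-1].copy(),roi=(215,185,420,280)):print(x)
E
```

```text
t: 19.6
tool_pos: [0.5737, 0.0392, 0.2396]
tool_rot: [-3.134, 0.109, -0.015]
contact_force: [2.5, 36.8, 95.0]
opening: 0.0093
grip_force: 85.3
t: 21.27
tool_pos: [0.5741, 0.0397, 0.2404]
tool_rot: [-3.136, 0.105, -0.016]
contact_force: [1.9, 4.9, 9.6]
opening: 0.0092
grip_force: 69.9
((np.int32(296), np.int32(229), np.int32(16), np.int32(9), np.int32(100)), array([303.3, 233.1]))
```

To row units: -0.227 m is -11.35, -0.215 m is -10.75.

```bash
python3 jog.py '[[0,0,-0.675,-0.49,0,0,0],[0,0,-1.395,-0.915,0,0,0],[0,0,-2.155,-1.26,0,0,0],[0,0,-2.94,-1.53,0,0,0],[0,0,-3.755,-1.72,0,0,0],[0,0,-4.58,-1.83,0,0,0],[0,0,-5.415,-1.855,0,0,0],[0,0,-6.245,-1.795,0,0,0],[0,0,-7.07,-1.655,0,0,0],[0,0,-7.875,-1.43,0,0,0],[0,0,-8.65,-1.13,0,0,0],[0,0,-9.395,-0.75,0,0,0],[0,0,-10.095,-0.3,0,0,0],[0,0,-10.75,0.22,0,0,0],[0,0,-11.35,0.8,0,0,0],[0,0,-11.35,0.8,0,0,0]]';python3 jog.py '[[0,0,-0.535,0.64,0,0,0],[0,0,-1.005,1.325,0,0,0],[0,0,-1.405,2.06,0,0,0],[0,0,-1.575,2.45,0,0,0],[0,0,-1.735,2.825,0,0,0],[0,0,-1.85,3.15,0,0,0],[0,0,-1.85,3.15,0,0,0],[0,0,-1.85,3.15,0,0,0]]'
```

```text
t: 22.65
tool_pos: [0.5877, 0.2682, 0.219]
tool_rot: [-3.134, 0.107, -0.005]
contact_force: [5.0, 7.1, -0.9]
opening: 0.0094
grip_force: 75.3
t: 23.32
tool_pos: [0.5901, 0.3034, 0.1548]
tool_rot: [-3.135, 0.11, -0.003]
contact_force: [5.2, 7.8, -2.0]
opening: 0.0096
grip_force: 79.4
```

```bash
python3 jog.py '[[0,0,-0.1,0.25,0,0,0],[0,0,-0.16,0.5,0,0,0],[0,0,-0.21,0.7,0,0,0],[0,0,-0.25,0.85,0,0,0],[0,0,-0.28,0.975,0,0,0],[0,0,-0.3,1.075,0,0,0],[0,0,-0.3,1.125,0,0,0],[0,0,-0.3,1.175,0,0,0],[0,0,-0.3,1.175,0,0,0]]'
```

```text
t: 24.07
tool_pos: [0.5916, 0.3083, 0.1332]
tool_rot: [-3.138, 0.106, -0.008]
contact_force: [7.0, 5.6, 2.0]
opening: 0.0095
grip_force: 81.2
```

```bash
python3 jog.py '[[0,0,0,0.05,0,0,0],[0,0,0,0.1,0,0,0],[0,0,0,0.15,0,0,0],[0,0,0,0.15,0,0,0]]';python3 jog.py '[[0.045,0,0,0,0,0,0],[0.045,0,0,0,0,0,0],[0.045,0,0,0,0,0,0],[0.045,0,0,0,0,0,0],[0.045,0,0,-1.5,0,0,0],[0.045,0,0,-3.5,0,0,0],[0.045,0,0,-5.5,0,0,0],[0.045,-2,0,-7.5,0,0,0],[0.045,-4,0,-7.5,0,0,0],[0.045,-6,0,-7.5,0,0,0],[0.045,-7,0,-7.5,0,0,0],[0.045,-7,0,-7.5,0,0,0]]'
python3 - <<'E'
from h import *
a=ctrl.get_image("scene");cv2.imwrite("pics/scene3.png",a[...,::-1]);b=ctrl.get_image("side");cv2.imwrite("pics/side3.png",b[...,::-1])
for x in blobs(a,roi=(110,185,420,280)):print(x)
def c(i,x,y,w,h,W,H): return cv2.resize(i[y:y+h,x:x+w,::-1],(W,H),interpolation=cv2.INTER_CUBIC)
cv2.imwrite("pics/v13.png",np.vstack([np.hstack([c(a,300,185,130,100,400,308),c(b,230,110,130,100,400,308)]),np.hstack([c(a,115,185,100,70,400,280),c(b,320,270,120,84,400,280)])]))
E
```

```text
t: 24.4
tool_pos: [0.5917, 0.3087, 0.1307]
tool_rot: [-3.137, 0.105, -0.008]
contact_force: [5.9, 6.5, 3.9]
opening: 0.0093
grip_force: 81.3
t: 25.4
tool_pos: [0.4461, 0.3173, 0.2803]
tool_rot: [-3.139, 0.104, 0.001]
contact_force: [1.1, -0.2, -1.0]
opening: 0.0452
grip_force: 0.0
((np.int32(175), np.int32(185), np.int32(15), np.int32(2), np.int32(26)), array([182. , 185.4]))
((np.int32(171), np.int32(201), np.int32(24), np.int32(16), np.int32(207)), array([183.5, 208.8]))
((np.int32(346), np.int32(218), np.int32(12), np.int32(15), np.int32(150)), array([351.7, 225.2]))
((np.int32(159), np.int32(223), np.int32(25), np.int32(22), np.int32(249)), array([171.6, 234.2]))
((np.int32(296), np.int32(229), np.int32(16), np.int32(9), np.int32(101)), array([303.2, 233.1]))
((np.int32(123), np.int32(233), np.int32(20), np.int32(24), np.int32(193)), array([133.2, 246.8]))
```

View pics/v13.png

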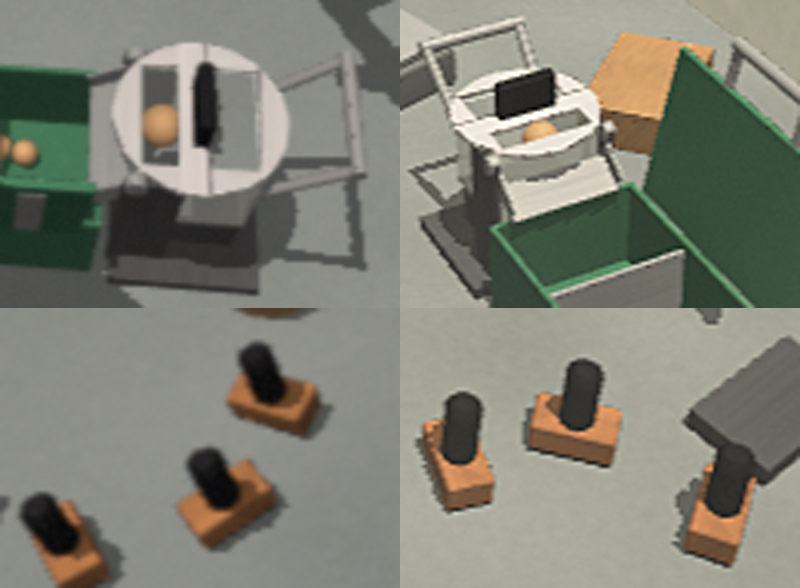

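The big ball is still in the upright hopper, seen through the narrow slot at (160,125) in the top-left crop. The wide slot shows an empty floor, and the cap bar lies along chest x. The stamps are unmoved. Next: stamp A.

```bash
cat >> h.py <<'E'
def yaw():
    M=R.from_rotvec(ctrl.get_obs()["tool_rot"]).as_matrix();return np.arctan2(M[1,1],M[0,1])
def seg(im): return [(x[1],x[0][4]) for x in blobs(im,roi=(100,190,215,275),amin=60)]
E
python3 - <<'E'
from h import *
print("t0",seg(cv2.imread("pics/scene0.png")[...,::-1].copy()));print("now",seg(ctrl.get_image("scene")))
print(ctrl.get_obs()["q"].round(2),yaw(),tool([.4592,-.3072,.2]))
E
```

```text
t0 [(array([183.6, 208.8]), np.int32(207)), (array([171.7, 234.2]), np.int32(249)), (array([133.1, 246.8]), np.int32(195))]
now [(array([183.5, 208.8]), np.int32(206)), (array([171.6, 234.2]), np.int32(249)), (array([133.2, 246.8]), np.int32(193))]
[ 0.48 -0.16  1.69 -0.    1.61  2.12] -1.6399248924033318 [0.0521 0.6218 0.0798]
```

To row units: 0.08 m is 4, 0.052 m is 2.6, 0.34 rad is 1.7.

```bash
python3 jog.py '[[0.05,0.15,2,0,0,0,0],[0.05,0.3,4,0,0,0,0],[0.05,0.5,6,0,0,0,0],[0.05,0.65,8,0,0,0,0.25],[0.05,0.8,10,0,0,0,0.5],[0.05,1,12,0,0,0,0.75],[0.05,1.15,14,0,0,0,1],[0.05,1.3,16,0,0,0,1.25],[0.05,1.5,18,0,0,0,1.5],[0.05,1.65,20,0,0,0,1.7],[0.05,1.85,22,0,0,0,1.7],[0.05,2,24,0,0,0,1.7],[0.05,2.2,26,0,0,0,1.7],[0.05,2.4,28,1,0,0,1.7],[0.05,2.6,29.75,2,0,0,1.7],[0.05,2.6,31.09,3,0,0,1.7],[0.05,2.6,31.09,4,0,0,1.7],[0.05,2.6,31.09,4,0,0,1.7],[0.05,2.6,31.09,4,0,0,1.7]]'
cat >> h.py <<'E'
def wmeas(xy):
    "wrist look at a handle's top near xy: world xy of dark disc, from its blob near the prediction"
    im=ctrl.get_image("wrist");p=wproj([*xy,.08])[0]
    g=(im.max(2)<50).astype(np.uint8);b=wproj([*xy,.055])[0]
    n,l,s,c=cv2.connectedComponentsWithStats(g)
    k=l[int(round(p[1])),int(round(p[0]))];print("pred",p.round(1),"blob",s[k],c[k].round(1),"pred mid",b.round(1))
    for nm,x in zip("ends",[wproj([*xy,.028])[0]]):print("low",x.round(1))
    h=cv2.cvtColor(im,cv2.COLOR_RGB2HSV);m=cv2.inRange(h,(5,90,50),(20,255,255))
    n,l,s,c=cv2.connectedComponentsWithStats(m)
    for i in range(1,n):
        if s[i,4]>300 and np.hypot(*(c[i]-p))<160:
            ys,xs=np.where(l==i);print("base",c[i].round(1),s[i,4],cv2.minAreaRect(np.c_[xs,ys].astype(np.float32)),"pred",wproj([*xy,.02])[0].round(1))
    return im
E
python3 - <<'E'
from h import *
print(ctrl.get_obs()["tool_pos"],yaw());im=wmeas([.4592,-.3072]);cv2.imwrite("pics/wa.png",im[...,::-1])
E
```

```text
t: 27.13
tool_pos: [0.4582, -0.3074, 0.1978]
tool_rot: [-3.073, 0.64, 0.006]
contact_force: [-0.0, 0.6, 0.8]
opening: 0.0502
grip_force: 0.0
[ 0.45818004 -0.3073681   0.19781579] -1.9815970984018714
pred [275.4 198.3] blob [265 178  26  33 659] [277.4 194.1] pred mid [275.4 192.1]
low [275.5 186.4]
base [263.2 105.1] 1276 ((262.0007629394531, 104.28785705566406), (32.90188217163086, 57.425865173339844), 25.4077205657959) pred [275.5 184.8]
base [277.6 183.4] 1262 ((277.3088073730469, 185.5146942138672), (32.67271041870117, 55.9117431640625), 85.60128784179688) pred [275.5 184.8]
base [332.2 270.1] 2940 ((334.7281494140625, 274.243408203125), (73.7165756225586, 77.82149505615234), 61.78263854980469) pred [275.5 184.8]
```

To row units: 0.178 m is 8.9, 0.0011 m is 0.055, -0.077 rad is -0.385.

```bash
python3 jog.py '[[0.05,0,0.055,2,0,0,-0.385],[0.05,0,0.055,4,0,0,-0.385],[0.05,0,0.055,6,0,0,-0.385],[0.05,0,0.055,7.75,0,0,-0.385],[0.05,0,0.055,8.9,0,0,-0.385],[0.05,0,0.055,8.9,0,0,-0.385],[0,0,0.055,8.9,0,0,-0.385],[0,0,0.055,8.9,0,0,-0.385],[0,0,0.055,8.9,0,0,-0.385],[0,0,0.055,8.9,0,0,-0.385],[0,0,0.055,8.9,0,0,-0.385]]' 40;python3 - <<'E'
from h import *
q=[.569,-.0104,-.0638]
for y in(-.105,-.05,.005):print(y,place(q,[0,y,0])[0].round(4))
print(ctrl.get_obs()["tool_pos"],yaw(),tool([.5623,-.1152,.028]))
E
```

```text
t: 28.1
tool_pos: [0.4609, -0.3096, 0.0253]
tool_rot: [3.096, -0.519, 0.008]
contact_force: [0.3, 0.6, 6.3]
opening: 0.025
grip_force: 40.2
-0.105 [ 0.5623 -0.1152  0.    ]
-0.05 [ 0.5658 -0.0603  0.    ]
0.005 [ 0.5693 -0.0054  0.    ]
[ 0.46087926 -0.30962507  0.02532167] -1.9029049035748622 [ 0.0325 -0.2169 -0.0029]
```

```bash
python3 -c "
from h import *
print(tool([.5693,-.0054,.155]))"
```

```text
[ 0.0041 -0.3227 -0.1303]
```

To row units: -0.3227 m is -16.135, -0.305 m is -15.25, -1.839 rad is -9.195.

```bash
python3 jog.py '[[0,0,0,-1.5,0,0,0],[0,0,0,-3.5,0,0,0],[0,0,0,-5.5,0,0,-0.5],[0,0,-1,-6.5,0,0,-1.1],[0,0,-2.5,-6.5,0,0,-1.7],[0,0,-4,-6.5,0,0,-2.3],[0,0.05,-5.5,-6.5,0,0,-2.9],[0,0.05,-7,-6.5,0,0,-3.5],[0,0.05,-8.5,-6.5,0,0,-4.1],[0,0.1,-10,-6.5,0,0,-4.7],[0,0.1,-11.5,-6.5,0,0,-5.3],[0,0.15,-13,-6.5,0,0,-5.9],[0,0.15,-14.25,-6.5,0,0,-6.5],[0,0.2,-15.25,-6.5,0,0,-7.1],[0,0.2,-16.135,-6.5,0,0,-7.7],[0,0.2,-16.135,-6.5,0,0,-8.3],[0,0.2,-16.135,-6.5,0,0,-8.9],[0,0.2,-16.135,-6.5,0,0,-9.195],[0,0.2,-16.135,-6.5,0,0,-9.195],[0,0.2,-16.135,-6.5,0,0,-9.195]]' 50;python3 - <<'E'
from h import *
print(ctrl.get_obs()["tool_pos"],yaw(),ctrl.get_obs()["q"].round(2),tool([.5693,-.0054,.0335]))
im=ctrl.get_image("scene");print(seg(im));cv2.imwrite("pics/s5.png",im[...,::-1])
E
```

```text
t: 29.77
tool_pos: [0.5675, -0.0043, 0.1521]
tool_rot: [2.293, 2.147, 0.0]
contact_force: [-1.1, -1.4, -1.8]
opening: 0.0247
grip_force: 49.6
[ 0.56754838 -0.00428518  0.15210374] -0.0656711481775461 [-0.14 -0.05  1.8  -0.    1.38 -0.07] [-0.001   0.0018  0.1186]
[(array([171.6, 234.3]), np.int32(249)), (array([133.1, 246.8]), np.int32(195))]
```

```bash
python3 jog.py '[[0,-0.05,0.09,1.5,0,0,0],[0,-0.05,0.09,3,0,0,0],[0,-0.05,0.09,4.5,0,0,0],[0,-0.05,0.09,5.5,0,0,0],[0,-0.05,0.09,5.925,0,0,0],[0,-0.05,0.09,5.925,0,0,0],[0,-0.05,0.09,5.925,0,0,0]]' ; python3 jog.py '[[0.045,0,0,0,0,0,0],[0.045,0,0,0,0,0,0],[0.045,0,0,0,0,0,0],[0.045,0,0,0,0,0,0],[0.045,0,0,-1.5,0,0,0],[0.045,0,0,-3.5,0,0,0],[0.045,0,0,-5.5,0,0,0],[0.045,0,0,-7,0,0,0],[0.045,0,0,-8,0,0,0],[0.045,0,0,-8,0,0,0]]';python3 - <<'E'
from h import *
print(ctrl.get_obs()["tool_pos"],yaw(),"A",wmeas([.5693,-.0054]).shape)
print("B",tool([.5456,-.3274,.2]))
im=ctrl.get_image("scene");print(seg(im))
E
```

```text
t: 30.4
tool_pos: [0.5699, -0.0055, 0.0339]
tool_rot: [2.292, 2.148, 0.001]
contact_force: [0.5, -1.0, -0.9]
opening: 0.0248
grip_force: 50.4
t: 31.23
tool_pos: [0.5728, -0.0058, 0.2006]
tool_rot: [2.285, 2.143, 0.012]
contact_force: [0.2, 1.2, -0.0]
opening: 0.045
grip_force: 0.0
pred [273.9 198.4] blob [     0      0    560    420 195578] [280.4 178.6] pred mid [274.  192.1]
low [274.  186.4]
base [240.8 137.9] 712 ((240.57997131347656, 137.9399871826172), (20.647518157958984, 42.992095947265625), 8.130102157592773) pred [274.  184.8]
base [272.9 189.6] 1120 ((272.5, 191.0), (30.0, 55.0), 90.0) pred [274.  184.8]
[ 0.57283296 -0.00578885  0.20062723] -0.06400627708148185 A (420, 560, 3)
B [-0.3228 -0.0051 -0.0027]
[(array([171.7, 234.2]), np.int32(248)), (array([133.1, 246.9]), np.int32(195))]
```

Stamp A stands aligned in its slot (base rectangle at 90°, centred as predicted). Next: stamp B.

To row units: -0.3228 m is -16.14, -0.305 m is -15.25, 0.786 rad is 3.93.

```bash
python3 jog.py '[[0.05,-1.5,0,0,0,0,0.5],[0.05,-3.5,0,0,0,0,1],[0.05,-5.5,0,0,0,0,1.5],[0.05,-7.5,0,0,0,0,2],[0.05,-9.5,0,0,0,0,2.5],[0.05,-11.5,0,0,0,0,3],[0.05,-13.5,-0.1,0,0,0,3.5],[0.05,-15.25,-0.25,0,0,0,3.93],[0.05,-16.14,-0.25,0,0,0,3.93],[0.05,-16.14,-0.25,0,0,0,3.93],[0.05,-16.14,-0.25,0,0,0,3.93],[0.05,-16.14,-0.25,0,0,0,3.93]]';python3 - <<'E'
from h import *
print(ctrl.get_obs()["tool_pos"],yaw());wmeas([.5456,-.3274])
E
```

```text
t: 32.33
tool_pos: [0.5435, -0.3257, 0.1918]
tool_rot: [-2.936, -1.109, 0.001]
contact_force: [-0.4, 0.1, -0.7]
opening: 0.0501
grip_force: 0.0
[ 0.54345727 -0.32569291  0.19179104] -0.8484374152504279
pred [279.6 199.7] blob [     0      0    560    420 186628] [284.2 177.2] pred mid [279.4 193.2]
low [279.3 187.3]
base [279.1 185.3] 1347 ((279.0, 187.49998474121094), (55.99999237060547, 32.99999237060547), 0.0) pred [279.2 185.8]
base [367.8 220.6] 1191 ((369.9474792480469, 224.77572631835938), (32.7446174621582, 55.15129089355469), 10.784297943115234) pred [279.2 185.8]
base [161.4 291.8] 962 ((162.00001525878906, 291.0000305175781), (28.284269332885742, 45.25482940673828), 45.0) pred [279.2 185.8]
```

To row units: 0.1715 m is 8.575, 0.0027 m is 0.135.

```bash
python3 jog.py '[[0.05,0,0.135,2,0,0,0],[0.05,0,0.135,4,0,0,0],[0.05,0,0.135,6,0,0,0],[0.05,0,0.135,7.5,0,0,0],[0.05,0,0.135,8.575,0,0,0],[0.05,0,0.135,8.575,0,0,0],[0,0,0.135,8.575,0,0,0],[0,0,0.135,8.575,0,0,0],[0,0,0.135,8.575,0,0,0],[0,0,0.135,8.575,0,0,0],[0,0,0.135,8.575,0,0,0]]' 40;python3 - <<'E'
from h import *
print(ctrl.get_obs()["tool_pos"],yaw(),tool([.5658,-.0603,.155]))
E
```

```text
t: 33.3
tool_pos: [0.5465, -0.3298, 0.0236]
tool_rot: [2.937, 1.107, 0.002]
contact_force: [-0.3, 0.6, 3.2]
opening: 0.0251
grip_force: 40.4
[ 0.54647332 -0.32980369  0.0236253 ] -0.8498244113239545 [ 0.1925 -0.1893 -0.1318]
```

```bash
python3 jog.py '[[0,0,0,-1.5,0,0,0],[0,0,0,-3.5,0,0,0],[0,0,0,-5.25,0,0,-0.4],[0,0.75,-0.75,-6.5,0,0,-0.9],[0,2,-2,-6.6,0,0,-1.4],[0,3.25,-3.25,-6.6,0,0,-1.9],[0,4.5,-4.5,-6.6,0,0,-2.4],[0,5.75,-5.75,-6.6,0,0,-2.9],[0,7,-7,-6.6,0,0,-3.4],[0,8.25,-8.15,-6.6,0,0,-3.93],[0,9.15,-9,-6.6,0,0,-3.93],[0,9.625,-9.465,-6.6,0,0,-3.93],[0,9.625,-9.465,-6.6,0,0,-3.93],[0,9.625,-9.465,-6.6,0,0,-3.93],[0,9.625,-9.465,-6.6,0,0,-3.93]]' 50;python3 - <<'E'
from h import *
print(ctrl.get_obs()["tool_pos"],yaw(),tool([.5658,-.0603,.0316]))
E
```

```text
t: 34.55
tool_pos: [0.5652, -0.061, 0.154]
tool_rot: [2.292, 2.148, -0.001]
contact_force: [-0.5, 0.3, -1.4]
opening: 0.025
grip_force: 49.6
[ 0.56523838 -0.06102956  0.15400756] -0.06500141612412418 [0.0009 0.0005 0.1224]
```

```bash
python3 jog.py '[[0,0.045,0.025,1.5,0,0,0],[0,0.045,0.025,3,0,0,0],[0,0.045,0.025,4.5,0,0,0],[0,0.045,0.025,5.5,0,0,0],[0,0.045,0.025,6.125,0,0,0],[0,0.045,0.025,6.125,0,0,0],[0,0.045,0.025,6.125,0,0,0]]' ; python3 jog.py '[[0.045,0,0,0,0,0,0],[0.045,0,0,0,0,0,0],[0.045,0,0,0,0,0,0],[0.045,0,0,0,0,0,0],[0.045,0,0,-1.5,0,0,0],[0.045,0,0,-3.5,0,0,0],[0.045,0,0,-5.5,0,0,0],[0.045,0,0,-7,0,0,0],[0.045,0,0,-8.25,0,0,0],[0.045,0,0,-8.25,0,0,0]]';python3 - <<'E'
from h import *
print(ctrl.get_obs()["tool_pos"],yaw());wmeas([.5658,-.0603])
print("C",tool([.5791,-.4332,.2]))
im=ctrl.get_image("scene");print(seg(im))
E
```

```text
t: 35.13
tool_pos: [0.566, -0.0603, 0.0313]
tool_rot: [2.293, 2.147, -0.0]
contact_force: [0.1, 0.2, -1.9]
opening: 0.0247
grip_force: 50.8
t: 35.97
tool_pos: [0.5696, -0.0599, 0.2047]
tool_rot: [2.283, 2.142, 0.011]
contact_force: [1.0, -0.2, 0.2]
opening: 0.0451
grip_force: 0.0
[ 0.56956376 -0.0598598   0.20469995] -0.06375178669322823
pred [273.5 198.2] blob [     0      0    560    420 195303] [280.3 178.8] pred mid [273.5 192. ]
low [273.5 186.3]
base [240.5  87.5] 697 ((240.67160034179688, 87.42745971679688), (21.052234649658203, 41.39351272583008), 9.090276718139648) pred [273.5 184.8]
base [272.4 138.1] 1243 ((272.0, 139.5), (31.0, 56.0), 90.0) pred [273.5 184.8]
base [271.  184.9] 1277 ((271.0, 187.0), (32.0, 54.0), 90.0) pred [273.5 184.8]
C [-0.3721  0.0347  0.0022]
[(array([133.1, 246.9]), np.int32(198))]
```

```bash
python3 jog.py '[[0.05,-1.5,0,0,0,0,-0.5],[0.05,-3.5,0.25,0,0,0,-1],[0.05,-5.5,0.5,0,0,0,-1.5],[0.05,-7.5,0.75,0,0,0,-2],[0.05,-9.5,1,0,0,0,-2.5],[0.05,-11.5,1.25,0,0,0,-3],[0.05,-13.5,1.5,0,0,0,-3.1],[0.05,-15.5,1.75,0,0,0,-3.1],[0.05,-17.25,1.75,0,0,0,-3.1],[0.05,-18.6,1.75,0,0,0,-3.1],[0.05,-18.6,1.75,0,0,0,-3.1],[0.05,-18.6,1.75,0,0,0,-3.1],[0.05,-18.6,1.75,0,0,0,-3.1]]';python3 - <<'E'
from h import *
print(ctrl.get_obs()["tool_pos"],yaw());wmeas([.5791,-.4332]);print(tool([.5791,-.4332,.0203]))
E
```

```text
t: 37.15
tool_pos: [0.5763, -0.4315, 0.1941]
tool_rot: [-1.525, -2.743, -0.002]
contact_force: [0.5, 0.1, -0.6]
opening: 0.0502
grip_force: 0.0
[ 0.57627361 -0.43151803  0.19410314] 0.5559896489377907
pred [278.7 203.3] blob [     0      0    560    420 190110] [277.8 175.9] pred mid [278.5 196.8]
low [278.4 190.7]
base [278.8 188.8] 1299 ((278.9737548828125, 190.988525390625), (33.52005386352539, 56.18257522583008), 87.0643310546875) pred [278.4 189.1]
base [249.4 314.5] 8572 ((244.9121551513672, 324.8064880371094), (182.4933624267578, 87.5765380859375), 36.27386474609375) pred [278.4 189.1]
[-0.0035  0.0011  0.1744]
```

```bash
python3 jog.py '[[0.05,-0.15,0.06,2,0,0,-0.25],[0.05,-0.15,0.06,4,0,0,-0.25],[0.05,-0.15,0.06,6,0,0,-0.25],[0.05,-0.15,0.06,7.5,0,0,-0.25],[0.05,-0.15,0.06,8.675,0,0,-0.25],[0.05,-0.15,0.06,8.675,0,0,-0.25],[0,-0.15,0.06,8.675,0,0,-0.25],[0,-0.15,0.06,8.675,0,0,-0.25],[0,-0.15,0.06,8.675,0,0,-0.25],[0,-0.15,0.06,8.675,0,0,-0.25],[0,-0.15,0.06,8.675,0,0,-0.25]]' 40;python3 - <<'E'
from h import *
print(ctrl.get_obs()["tool_pos"],yaw(),tool([.5623,-.1152,.155]))
E
```

```text
t: 38.12
tool_pos: [0.5807, -0.4353, 0.0254]
tool_rot: [1.456, 2.78, -0.001]
contact_force: [0.5, 1.4, 2.9]
opening: 0.025
grip_force: 40.1
[ 0.5807208  -0.43531536  0.02539735] 0.606070010218821 [ 0.2731  0.1674 -0.1304]
```

Units first: shifts go in units of 20 mm and turns go in units of 0.2 rad. So 0.05 m is 2.5, 0.2755 m is 13.775, 0.67 rad is 3.35.

```bash
python3 jog.py '[[0,0,0,-1.5,0,0,0],[0,0,0,-3.5,0,0,0],[0,0,0,-5.25,0,0,0.3],[0,1,0.75,-6.5,0,0,0.7],[0,2.5,1.65,-6.5,0,0,1.1],[0,4,2.5,-6.5,0,0,1.5],[0,5.5,3.4,-6.5,0,0,1.9],[0,7,4.3,-6.5,0,0,2.3],[0,8.5,5.2,-6.5,0,0,2.7],[0,10,6.1,-6.5,0,0,3.1],[0,11.5,7,-6.5,0,0,3.35],[0,12.75,7.85,-6.5,0,0,3.35],[0,13.775,8.45,-6.5,0,0,3.35],[0,13.775,8.45,-6.5,0,0,3.35],[0,13.775,8.45,-6.5,0,0,3.35],[0,13.775,8.45,-6.5,0,0,3.35]]' 50;python3 - <<'E'
from h import *
print(ctrl.get_obs()["tool_pos"],yaw(),tool([.5625,-.1122,.0334]))
E
```

```text
t: 39.45
tool_pos: [0.5617, -0.1123, 0.1534]
tool_rot: [2.29, 2.148, 0.0]
contact_force: [-0.7, 0.1, -2.4]
opening: 0.0245
grip_force: 49.6
[ 0.5616609  -0.11231173  0.15337797] -0.064005723850079 [0.0003 0.0007 0.12  ]
```

To row units: 0.12 m is 6, 0.11 m is 5.5.

```bash
python3 jog.py '[[0,0.015,0.035,1.5,0,0,0],[0,0.015,0.035,3,0,0,0],[0,0.015,0.035,4.5,0,0,0],[0,0.015,0.035,5.5,0,0,0],[0,0.015,0.035,6,0,0,0],[0,0.015,0.035,6,0,0,0],[0,0.015,0.035,6,0,0,0]]' ; python3 jog.py '[[0.045,0,0,0,0,0,0],[0.045,0,0,0,0,0,0],[0.045,0,0,0,0,0,0],[0.045,0,0,0,0,0,0],[0.045,0,0,-1.5,0,0,0],[0.045,0,0,-3.5,0,0,0],[0.045,0,0,-5.5,0,0,0],[0.045,0,0,-7.5,0,0,0],[0.045,0,0,-9.5,0,0,0],[0.045,0,0,-11.5,0,0,0],[0.045,0,0,-13,0,0,0],[0.045,0,0,-13,0,0,0]]';python3 - <<'E'
from h import *
print(ctrl.get_obs()["tool_pos"],yaw());wmeas([.5625,-.1122])
q=[.569,-.0104,-.0638];a=1.8
bar=place(q,[.075-.188*np.cos(a+.021),-.008,.095+.188*np.sin(a+.021)])[0];print("lidbar",bar,tool([bar[0],bar[1],.34]))
print([x for x in blobs(ctrl.get_image("scene"),roi=(100,150,420,290),amin=40)])
E
```

```text
t: 40.03
tool_pos: [0.5629, -0.1129, 0.0334]
tool_rot: [2.292, 2.147, 0.001]
contact_force: [0.1, -0.5, -1.4]
opening: 0.0247
grip_force: 50.8
t: 41.03
tool_pos: [0.5653, -0.1125, 0.303]
tool_rot: [2.281, 2.14, 0.011]
contact_force: [0.3, -1.2, 0.8]
opening: 0.0448
grip_force: 0.0
[ 0.56534298 -0.11250617  0.30296897] -0.06377190231376467
pred [273.8 177.6] blob [     0      0    560    420 184710] [277.8 177.8] pred mid [273.8 174. ]
low [273.7 170.6]
base [248.   53.2] 332 ((248.1226348876953, 53.67924499511719), (16.463109970092773, 25.984683990478516), 10.619654655456543) pred [273.7 169.7]
base [272.5  96.6] 737 ((273.0, 96.0), (24.0, 44.0), 90.0) pred [273.7 169.7]
base [271.5 133.3] 794 ((271.5, 134.0), (42.99999237060547, 23.999996185302734), -0.0) pred [273.7 169.7]
base [271.5 168.6] 771 ((271.5, 170.5), (25.0, 43.0), 90.0) pred [273.7 169.7]
lidbar [ 0.68979169 -0.02613329  0.27714606] [ 0.0937  0.1202 -0.0401]
[((np.int32(166), np.int32(156), np.int32(32), np.int32(31), np.int32(746)), array([181.6, 170.9])), ((np.int32(414), np.int32(158), np.int32(6), np.int32(22), np.int32(88)), array([417.1, 169.9])), ((np.int32(346), np.int32(218), np.int32(12), np.int32(15), np.int32(149)), array([351.7, 225.2])), ((np.int32(295), np.int32(229), np.int32(17), np.int32(9), np.int32(100)), array([303.1, 233.1]))]
```

All three stamps stand aligned in the wide compartment. Next: the lid.

To row units: 0.1202 m is 6.01, 0.0937 m is 4.685.

```bash
python3 jog.py '[[0.045,0,0,-2,0,0,0],[0.045,1.25,1.5,-2,0,0,0],[0.045,2.5,3,-2,0,0,0],[0.045,3.75,4.5,-2,0,0,0],[0.045,4.685,6.01,-2,0,0,0],[0.045,4.685,6.01,-2,0,0,0],[0.045,4.685,6.01,-2,0,0,0],[0.045,4.685,6.01,-2,0,0,0]]';python3 - <<'E'
from h import *
im=ctrl.get_image("wrist");cv2.imwrite("pics/lb.png",im[...,::-1])
q=[.569,-.0104,-.0638]
g=im.astype(int).sum(2)
for a in(1.75,1.8,1.85):print(a,wproj(place(q,[.075-.188*np.cos(a+.021),.015,.095+.188*np.sin(a+.021)])).round(1))
p=wproj(place(q,[.075-.188*np.cos(1.821),.015,.095+.188*np.sin(1.821)]))[0].astype(int)
print(p,g[p[1],p[0]-35:p[0]+35]);print(ctrl.get_obs()["tool_pos"],tool([.6898,-.0261,.232]))
E
```

```text
t: 41.8
tool_pos: [0.6874, -0.0257, 0.3306]
tool_rot: [-2.289, -2.148, 0.004]
contact_force: [0.5, 0.8, -0.2]
opening: 0.0448
grip_force: 0.0
1.75 [[267.9 189.2]]
1.8 [[281.  188.5]]
1.85 [[293.6 187.8]]
[280 188] [121 130 128 129 131 127 126 129 130 128 131 133 130 133 131 137 134 146
 213 268 300 304 298 280 208 184 214 238 245 254 260 265 271 288 294 295
 294 284 279 270 261 260 335 421 438 436 434 437 432 433 431 430 430 431
 428 431 424 430 429 429 430 426 427 422 425 416 419 419 419 419]
[ 0.68726105 -0.02611308  0.33172034] [0.0002 0.0027 0.0997]
```

To row units: 0.0012 m is 0.06, 0.0995 m is 4.975.

```bash
python3 jog.py '[[0.045,0,0.06,1.75,0,0,0],[0.045,0,0.06,3.5,0,0,0],[0.045,0,0.06,4.975,0,0,0],[0.045,0,0.06,4.975,0,0,0],[0,0,0.06,4.975,0,0,0],[0,0,0.06,4.975,0,0,0],[0,0,0.06,4.975,0,0,0],[0,0,0.06,4.975,0,0,0],[0,0,0.06,4.975,0,0,0],[0,0,0.06,4.975,0,0,0]]' 50;python3 - <<'E'
import numpy as np
r=.18804
for a in np.arange(1.72,-.01,-.08): print(f"0 0 {r*(np.cos(1.821)-np.cos(.021+a)):.4f} {r*(np.sin(1.821)-np.sin(.021+a)):.4f} 0 0 0 #{a:.2f}")
E
```

```text
t: 42.68
tool_pos: [0.6884, -0.0263, 0.2373]
tool_rot: [2.292, 2.148, -0.002]
contact_force: [-8.8, -1.5, 1.5]
opening: 0.0098
grip_force: 48.7
0 0 -0.0147 -0.0031 0 0 0 #1.72
0 0 -0.0296 -0.0051 0 0 0 #1.64
0 0 -0.0446 -0.0058 0 0 0 #1.56
0 0 -0.0597 -0.0054 0 0 0 #1.48
0 0 -0.0746 -0.0037 0 0 0 #1.40
0 0 -0.0894 -0.0009 0 0 0 #1.32
0 0 -0.1039 0.0031 0 0 0 #1.24
0 0 -0.1180 0.0083 0 0 0 #1.16
0 0 -0.1317 0.0145 0 0 0 #1.08
0 0 -0.1448 0.0219 0 0 0 #1.00
0 0 -0.1573 0.0302 0 0 0 #0.92
0 0 -0.1691 0.0396 0 0 0 #0.84
0 0 -0.1801 0.0498 0 0 0 #0.76
0 0 -0.1903 0.0609 0 0 0 #0.68
0 0 -0.1995 0.0728 0 0 0 #0.60
0 0 -0.2077 0.0853 0 0 0 #0.52
0 0 -0.2150 0.0985 0 0 0 #0.44
0 0 -0.2211 0.1123 0 0 0 #0.36
0 0 -0.2261 0.1264 0 0 0 #0.28
0 0 -0.2300 0.1410 0 0 0 #0.20
0 0 -0.2327 0.1558 0 0 0 #0.12
0 0 -0.2342 0.1707 0 0 0 #0.04
```

To row units: -0.1455 m is -7.275, -0.1322 m is -6.61.

```bash
python3 jog.py '[[0,0,-0.735,-0.155,0,0,0],[0,0,-1.48,-0.275,0,0,0],[0,0,-2.23,-0.325,0,0,0],[0,0,-2.985,-0.32,0,0,0],[0,0,-3.73,-0.25,0,0,0],[0,0,-4.47,-0.125,0,0,0],[0,0,-5.21,0.075,0,0,0],[0,0,-5.92,0.335,0,0,0],[0,0,-6.61,0.65,0,0,0],[0,0,-7.275,1.02,0,0,0],[0,0,-7.275,1.02,0,0,0]]' 50
```

```text
t: 43.6
tool_pos: [0.5433, -0.0162, 0.217]
tool_rot: [2.29, 2.148, 0.003]
contact_force: [-3.7, 1.6, 6.8]
opening: 0.01
grip_force: 51.1
```

To row units: 0.1041 m is 5.205, 0.09 m is 4.5.

```bash
python3 jog.py '[[0,0,-0.65,0.4,0,0,0],[0,0,-1.24,0.86,0,0,0],[0,0,-1.79,1.37,0,0,0],[0,0,-2.3,1.925,0,0,0],[0,0,-2.765,2.52,0,0,0],[0,0,-3.18,3.15,0,0,0],[0,0,-3.545,3.81,0,0,0],[0,0,-3.85,4.5,0,0,0],[0,0,-4.1,5.205,0,0,0],[0,0,-4.1,5.205,0,0,0]]' 50
```

```text
t: 44.43
tool_pos: [0.4627, -0.0106, 0.1086]
tool_rot: [2.291, 2.148, 0.005]
contact_force: [2.1, 4.8, -2.4]
opening: 0.0098
grip_force: 55.5
```

```bash
python3 jog.py '[[0,0,-0.085,0.35,0,0,0],[0,0,-0.165,0.725,0,0,0],[0,0,-0.225,1.05,0,0,0],[0,0,-0.275,1.325,0,0,0],[0,0,-0.315,1.55,0,0,0],[0,0,-0.35,1.75,0,0,0],[0,0,-0.37,1.925,0,0,0],[0,0,-0.385,2.075,0,0,0],[0,0,-0.4,2.2,0,0,0],[0,0,-0.405,2.3,0,0,0],[0,0,-0.41,2.375,0,0,0],[0,0,-0.415,2.45,0,0,0],[0,0,-0.415,2.5,0,0,0],[0,0,-0.415,2.55,0,0,0],[0,0,-0.415,2.55,0,0,0]]' 50
```

```text
t: 45.68
tool_pos: [0.4545, -0.01, 0.0591]
tool_rot: [-2.291, -2.148, -0.002]
contact_force: [-2.3, 6.1, -0.5]
opening: 0.0097
grip_force: 57.6
```

To row units: 0.003 m is 0.15, 0.002 m is 0.1.

```bash
python3 jog.py '[[0,0,0,0.05,0,0,0],[0,0,0,0.1,0,0,0],[0,0,0,0.15,0,0,0],[0,0,0,0.15,0,0,0],[0,0,0,0.15,0,0,0]]';python3 jog.py '[[0,0,0,0.05,0,0,0],[0,0,0,0.1,0,0,0],[0,0,0,0.15,0,0,0],[0,0,0,0.15,0,0,0],[0,0,0,0.15,0,0,0]]'
```

```text
t: 46.1
tool_pos: [0.4544, -0.01, 0.0562]
tool_rot: [-2.29, -2.148, -0.002]
contact_force: [-3.0, 5.0, 0.4]
opening: 0.0101
grip_force: 57.6
t: 46.52
tool_pos: [0.4544, -0.01, 0.0554]
tool_rot: [-2.289, -2.147, 0.0]
contact_force: [-11.8, 6.1, 13.9]
opening: 0.0101
grip_force: 59.2
```

Contact is at 14 N upward, so the lid is shut. I'll release slowly, rise clear and take the last look.

```bash
python3 jog.py '[[0.0,0,0,-0.1,0,0,0],[0.045,0,0,-0.1,0,0,0],[0.045,0,0,-0.1,0,0,0],[0.045,0,0,-0.1,0,0,0],[0.045,0,0,-0.1,0,0,0],[0.045,0,0,-1.5,0,0,0],[0.045,0,0,-3.5,0,0,0],[0.045,0,0,-5.5,0,0,0],[0.045,0,-1.5,-7.5,0,0,0],[0.045,0,-3,-9.5,0,0,0],[0.045,0,-3,-11.5,0,0,0],[0.045,0,-3,-11.5,0,0,0],[0.045,0,-3,-11.5,0,0,0]]';python3 - <<'E'
from h import *
a=ctrl.get_image("scene");b=ctrl.get_image("side")
def c(i,x,y,w,h,W,H): return cv2.resize(i[y:y+h,x:x+w,::-1],(W,H),interpolation=cv2.INTER_CUBIC)
cv2.imwrite("pics/v14.png",np.vstack([np.hstack([c(a,215,170,220,120,400,218),c(b,220,100,180,170,400,378)[:218]]),np.hstack([c(a,100,130,360,210,400,233),c(b,220,100,180,170,400,378)[145:378]])]))
q=[.569,-.0104,-.0638];P_=place(q,[[-.075,-.1325,.103],[.075,-.1325,.103]]);print(proj("side",P_).round(1),ctrl.get_obs()["contact_force"])
E
```

```text
t: 47.6
tool_pos: [0.396, -0.0075, 0.2877]
tool_rot: [2.285, 2.143, 0.009]
contact_force: [1.1, -0.1, 0.0]
opening: 0.0447
grip_force: 0.0
[[306.1 239.4]
 [357.  219.8]] [-0.08763643 -0.09406364 -1.27560242]
```

View pics/v14.png

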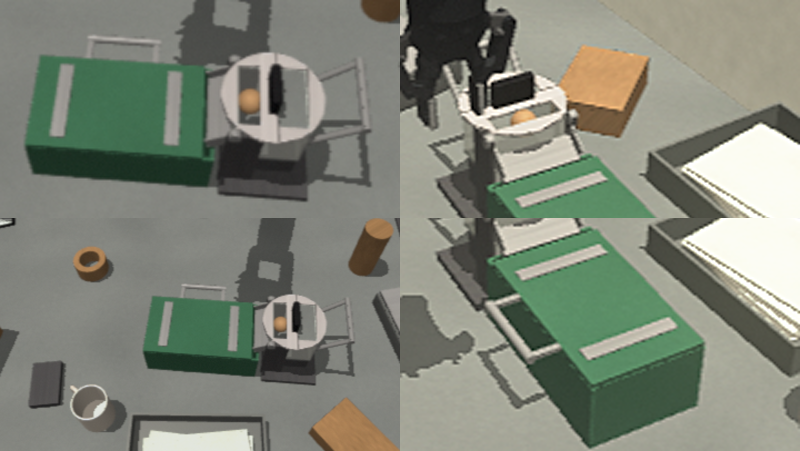

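The lid is shut, the hopper upright with the cap at the narrow slot and the big ball inside. The tape, mug, tin and tube are where they were.

```bash
python3 -c "
from station import ctrl
print(ctrl.finish_job())"
```

```text
the job is handed in; nothing more can be done
None
```

The job is handed in and finished at about 48 s. Both small balls I could see and all three handstamps are in the shut chest, and the big ball is in the upright hopper with the cap at the narrow slot; tipping the hopper briefly put about 95 N on the wrist (limit 120 N).

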